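# Nest the cake covers inverted on their stand

## Robot

A 7-joint arm with a two-finger parallel gripper is mounted at the origin on the work surface. World frame = base frame: x ahead of the robot, y to its left, z up, the work surface at z = 0. Lengths are in m, angles in rad, forces in N, time in s.
With the tool pointing down it reaches from about 0.425 to 0.825 m from the base axis. Payload 3.6 kg.
Tool frame: the origin (TCP) lies at the centre of the arm's flange, where the gripper is bolted on; the fingertips stand 186 mm ahead of it and the grasp point (between the pads) lies 167 mm ahead of it; z points along the fingers, y is the line along which they close (so a half turn about z gives the same grasp; the last joint's range is limited). The gripper opens to 93 mm and grips with 3 to 60 N. Pads are 15 mm wide; open, the fingers measure 128 mm over their backs; the gripper's body (75 mm by 188 mm) begins 65 mm behind the grasp point.
Start: joints at [1.218, 0.615, -0.013, 1.423, 0.008, 1.103, -0.04], TCP at [0.209, -0.616, 0.405] pointing down, gripper open.
Joint ranges: [-3.12, 3.12], [-0.3, 2.06], [-1.34, 1.32], [0.26, 2.42], [-1.36, 4.5], [0.01, 1.98], [-2.84, 2.84]. Speed limits (rad/s): [2.79, 2.79, 3.14, 3.14, 3.14, 3.14, 3.14].

## Interface

Orientations are given as a unit quaternion [x, y, z, w].
In Python, from station import ctrl, optics, boxes_of, trace, landmark_of gives the robot as it stands. The module is installed in compiled form; this text tells all that it offers.
- The arm moves only by the tool carry_out, never from a script. Its argument "moves" is a list that holds one entry, the list of rows, each a list of 7 numbers: the turn, a rotation vector about the tool's x, y, z in rad, then the shift along the tool's x, y, z in mm, then the opening, from -1 (shut) to 1 (fully open), so that 0 is half open. In form: [[[rx, ry, rz, tx, ty, tz, hand], ...]]. A call has 1 to 12 rows; each row shifts and turns the commanded pose from where the row before left it, along the tool's axes as they then stand; what a row does not reach is not made up. A row lasts 1/12 s, in which the tool goes at most 41.7 mm and 7.16 degrees, less where a joint would pass 70% of its speed; a pose out of reach is approached as far as the arm can. A call with a gripper value outside its range is refused whole. The fingers move at their own pace and stop on an object; "grip_force" is the grip in N (left out, the last holds). Time passes only in rows, so rows that do not move let the fingers close. It gives the time, the measured TCP pose, the force, the opening and the grip force at its end, in the units of the state.
- ctrl.get_obs(): the state, without advancing time (a new reading comes with each control period).
- optics.read_camera(name): name is "scene" or "top"; returns the picture (420x560x3 uint8, blue, green, red); there is no depth.
- optics.get_calibration(name): a dict with "vfov" (degrees; the focal length in pixels is half the picture's height over the tangent of half this angle, whatever the lens; pixels are square), "cx", "cy" (the principal point, pixels), "world_from_camera" (4x4, takes a point from camera to world coordinates). Camera axes: x right, y up, looking along -z (the intrinsics and any distortion apply to the point x, -y, -z); pixel columns grow to the right and rows downward; lengths in m; the calibration is good to about 2 mm. A picture is of the moment at which its call begins. get_calibration takes no time and is no camera call.
- ctrl.sign_off(): hands the job in; it is judged then, once.
Trained networks look in the newest picture that a camera, given by its name, has taken for a name from the list of things; names that differ only in an ending like _2 or _b are one class to them, and where a whole thing is asked for, a point or a joint stands for the part that bears it (a point fixed in the world has none). Each returns a list of dicts, best first, with "score" (0 to 1); they miss things now and then, are a little off and sometimes report something else, mostly with a low value. They report only what shows in the picture. A call takes as long as a camera call.
- boxes_of(camera, query): "location" ([x, y, z] in m, in world coordinates, good to about 4 mm: the middle of the surface that is visible of it).
- trace(camera, query): "pixels" (420x560 bool, what is visible of it).
- landmark_of(camera, query): "location" ([x, y, z] in m, in world coordinates, good to about 4 mm: a listed point, or the origin of a listed thing).
The state is a dict: "clock": time; "q": joint angles; "dq": joint speeds; "joint_torque": joint torques, N m; "eef_pos": TCP position; "tcp_rot": TCP orientation; "force": force on the tool from outside, world axes, zero at the start; "wrist_torque": the same for the moment, N m; "width": opening from 0.0 (shut) to 1.0 (fully open); "grip_force": force on a finger pad.
Only numpy, scipy, OpenCV 4.12 (cv2) and the standard library are available. Lean on these libraries where they do the work, as an engineer would, in place of code of your own. Each camera call takes 0.05 s, during which the arm holds its last target. There are 200 camera calls.

## Task

Put the two domed cake covers away on the dark wooden ring stand, upside down and cupped one inside the other. First take the red cover from the brass cradle by its rim and lay it mouth up in the stand; then lift the cream cover off its marble board by the bar, rest it on edge in the emptied cradle and let go of it, and take it again by its rim to nest it mouth up inside the red one. Seat both fully and level, set them down without dropping them, and do not disturb the other things on the counter.

Things in the scene. Friction and masses are not known exactly. Their poses are not given: they have to be found in the camera images.
- cover_red: The red cover: a 45 degree cone, 160 mm across at the rim, 84 mm at the open crown, which a brass grip bar on two sloping legs spans; 64 mm high, 0.16 to 0.30 kg. Origin: centre of the rim plane; z: axis from rim to crown (down when inverted). At the start it rests on edge in the cradle, axis level.
- red_bar (a point): Centre of the red cover's grip bar, 58.5 mm along the cover's z from its origin; axes as the cover's. The bar is 48 mm long (x), 14 mm wide (y), 11 mm high (z), with the open crown on both sides: two fingers can straddle it.
- red_rim (a point): Point on the red cover's axis level with the middle of its rim's end face (3.2 mm along z from the origin; mid-wall radius there 76.8 mm). The wall leaves it at 45 degrees, inwards and to the crown, 9 mm thick; its end is cut square: outer edge radius 80, z 6.4 mm, inner edge 73.6, z 0. From 22 mm up the slope the inside is 8 mm thicker (seat for the next cover).
- cover_cream: The cream-white cover: a 45 degree cone, 160 mm across at the rim, 84 mm at the open crown, which a brass grip bar on two sloping legs spans; 64 mm high, 0.16 to 0.30 kg. Origin: centre of the rim plane; z: axis from rim to crown (down when inverted). Same shape as the red one. It starts mouth down on the board.
- cream_bar (a point): Centre of the cream cover's grip bar, 58.5 mm along the cover's z from its origin; axes as the cover's. The bar is 48 mm long (x), 14 mm wide (y), 11 mm high (z), with the open crown on both sides: two fingers can straddle it.
- cream_rim (a point): Point on the cream cover's axis level with the middle of its rim's end face (3.2 mm along z from the origin; mid-wall radius there 76.8 mm). The wall leaves it at 45 degrees, inwards and to the crown, 9 mm thick; its end is cut square: outer edge radius 80, z 6.4 mm, inner edge 73.6, z 0. From 22 mm up the slope the inside is 8 mm thicker (seat for the next cover).
- stand: Fixed dark wooden ring, 128 mm across, 57 mm high, open in the middle, with a 45 degree seat inside its upper edge that matches the covers' outer wall. Origin: centre of its underside, on the table; z up.
- red_home (a point): Where the red cover's origin lies when fully seated in the stand, inverted and level: on the stand's axis, 85.4 mm above the stand's origin. Axes as the stand's.
- cream_home (a point): Where the cream cover's origin lies when fully nested, inverted and level, in the seated red cover: on the stand's axis, 109.4 mm above the stand's origin. Of the nested cover's outer wall, the 17 mm of slope next to the rim stay clear of the lower cover.
- cradle: Fixed brass-wire cradle on a dark wooden base 150 x 130 x 8 mm; holds one cover on edge. Origin: centre of the base's underside; z up; x level, the way the resting cover's crown points. Two rails rising at 45 degrees towards +x carry the wall from below, left and right; two posts, 66 mm high, at their low end stop the rim.
- cradle_seat (a point): Where a cover's origin comes to rest in the cradle, the cover's z along the cradle's x: 92 mm above the table, 30 mm towards -x of the cradle's origin. Axes as the cradle's. A cover let go a few mm above it or towards +x of it slides down to the posts by itself.
- board: Fixed round marble board, 200 mm across, 12 mm thick, under the cream cover. Origin: centre of its underside; z up.
- espresso_cup: Bystander, to be left alone: small blue espresso cup, 60 mm across, 52 mm high. Origin: centre of its underside, on the table.
- bar_spoon: Bystander, to be left alone: bar spoon lying flat, 160 mm long. Origin: centre of its underside near mid-length.
- pitcher: Bystander, to be left alone: steel milk pitcher, 100 mm high. Origin: centre of its underside, on the table.
- sugar_jar: Bystander, to be left alone: glass sugar jar, 80 mm across, 110 mm high. Origin: centre of its underside, on the table.
- dripper: Bystander, to be left alone: green coffee dripper on its glass carafe, 160 mm high. Origin: centre of its underside, on the table.

How it is judged:
On the way, in this order (a step that is already met when the one before it is completed fails the run):
1. the red cover lies seated in the stand, mouth up and level, let go (angle between cover_red's own z axis and vertical above 3.05159 rad and horizontal distance between cover_red and stand below 0.007 m and z of cover_red in the frame of stand between 0.0804 and 0.0904 m and contact force between the fingers and cover_red below 0.05 N), for 0.2 s.
2. the cream cover rests on edge in the cradle, let go (angle between cover_cream's own z axis and vertical between 1.3208 and 1.8208 rad and distance between cover_cream and cradle_seat below 0.015 m and contact force between the fingers and cover_cream below 0.05 N), for 0.2 s.
At the end, for the whole second after the job is handed in: Both covers lie inverted (axis within 0.09 rad of straight down) and centred within 7 mm over the stand, the red one's rim plane 85.4 mm and the cream one's 109.4 mm above the stand's origin (each within 5 mm), let go and at rest (below 0.02 m/s) (all of step 1 and angle between cover_cream's own z axis and vertical above 3.05159 rad and horizontal distance between cover_cream and stand below 0.007 m and z of cover_cream in the frame of stand between 0.1044 and 0.1144 m and linear speed of each of cover_red, cover_cream below 0.02 m/s and contact force between the fingers and cover_cream below 0.05 N); the robot touches nothing.
It fails at once if a cover is dropped: it falls free of the fingers at more than 0.5 m/s ((contact force between the fingers and cover_red below 0.05 N and linear speed of cover_red above 0.5 m/s) or (contact force between the fingers and cover_cream below 0.05 N and linear speed of cover_cream above 0.5 m/s)).
It fails at once if a bystander (cup, spoon, pitcher, jar or dripper) is moved more than 30 mm (distance of any of espresso_cup, bar_spoon, pitcher, sugar_jar, dripper from where it was at the start of the episode above 0.03 m).
It also fails if it takes over 72 s, if anything falls off the work surface, if the arm or the gripper's body presses on something with over 40 N, if the wrist force passes 120 N, or if a joint passes its speed limit or range.

## Working session

There is one attempt and no reset: what is moved stays moved. The work goes in short steps, Python scripts to look and compute and a tool call to move; the robot and the scene stay as the last step left them, time stands still between calls to the robot, and variables do not carry over. Pictures are saved under pics/ and viewed, at most 10 in all, crops included, and the job is handed in when it is done.

Besides the shell and the picture viewer there is one more tool, called after "Emit:" as name(argument=value, ...) on one line, values as JSON. carry_out: Moves the arm, as the interface text tells. Its arguments: {"type":"object","properties":{"moves":{"type":"array"},"grip_force":{"type":"number"}},"required":["moves"]}

```bash
mkdir -p pics
python3 - <<'E'
from station import ctrl, optics, boxes_of, trace, landmark_of
import cv2, numpy as np
o=ctrl.get_obs(); print({k:np.round(v,3).tolist() for k,v in o.items()})
ims=[]
for c in ("scene","top"):
    im=optics.read_camera(c); cv2.imwrite(f"pics/{c}0.png",im)
    k=optics.get_calibration(c); print(c,k["vfov"],k["cx"],k["cy"],np.round(k["world_from_camera"],3).tolist(),[x for x in k])
    for q in "cover_red red_bar red_rim cover_cream cream_bar cream_rim stand red_home cradle cradle_seat board espresso_cup bar_spoon pitcher sugar_jar dripper".split():
        print(q,[(np.round(d["location"],3).tolist(),round(d["score"],2)) for d in landmark_of(c,q)[:2]])
E
```

```text
{'clock': 0.0, 'q': [1.217, 0.616, -0.013, 1.425, 0.008, 1.103, -0.04], 'dq': [0.001, 0.001, -0.001, -0.001, -0.001, -0.0, -0.0], 'joint_torque': [0.0, -45.894, 0.209, -16.574, -0.061, 0.021, 0.0], 'eef_pos': [0.209, -0.615, 0.404], 'tcp_rot': [0.987, 0.163, -0.0, -0.001], 'force': [-0.218, -0.116, 0.74], 'wrist_torque': [0.024, 0.014, 0.012], 'grip_force': 0.0, 'width': 1.001}
scene 43.11936854230605 276.0874999353318 218.13482059912835 [[0.172, -0.694, 0.699, 1.321], [0.985, 0.122, -0.121, -0.115], [-0.001, 0.709, 0.705, 0.815], [0.0, 0.0, 0.0, 1.0]] ['vfov', 'cx', 'cy', 'world_from_camera']
cover_red [([0.553, -0.028, 0.088], 0.96), ([0.543, -0.244, 0.109], 0.28)]
red_bar [([0.549, 0.031, 0.09], 0.56)]
red_rim [([0.554, -0.025, 0.091], 0.57)]
cover_cream [([0.594, 0.298, 0.01], 0.69)]
cream_bar [([0.597, 0.297, 0.073], 0.56)]
cream_rim [([0.593, 0.302, 0.019], 0.98)]
stand [([0.541, -0.242, 0.003], 0.94), ([0.593, 0.298, 0.018], 0.35)]
red_home [([0.537, -0.24, 0.084], 0.68)]
cradle [([0.553, 0.006, -0.001], 0.59)]
cradle_seat [([0.555, -0.024, 0.089], 0.58)]
board [([0.596, 0.285
[... 629 characters left out ...]
599, 0.304, 0.074], 0.6)]
red_rim []
cover_cream [([0.593, 0.298, 0.011], 0.56)]
cream_bar [([0.597, 0.305, 0.07], 0.75), ([0.597, 0.291, -0.002], 0.53)]
cream_rim [([0.593, 0.297, 0.015], 0.62)]
stand [([0.54, -0.241, 0.002], 0.9), ([0.539, -0.243, 0.11], 0.52)]
red_home [([0.547, -0.242, 0.08], 0.73), ([0.548, 0.007, 0.002], 0.7)]
cradle [([0.551, 0.004, 0.0], 0.88), ([0.537, -0.244, -0.002], 0.74)]
cradle_seat [([0.555, -0.025, 0.092], 0.79)]
board [([0.598, 0.291, -0.004], 0.76)]
espresso_cup []
bar_spoon [([0.443, -0.108, -0.0], 0.84)]
pitcher [([0.751, -0.115, 0.001], 0.79)]
sugar_jar [([0.751, 0.119, 0.001], 0.83), ([0.549, 0.035, 0.088], 0.19)]
dripper [([0.774, 0.014, 0.003], 0.97)]
```

View pics/scene0.png

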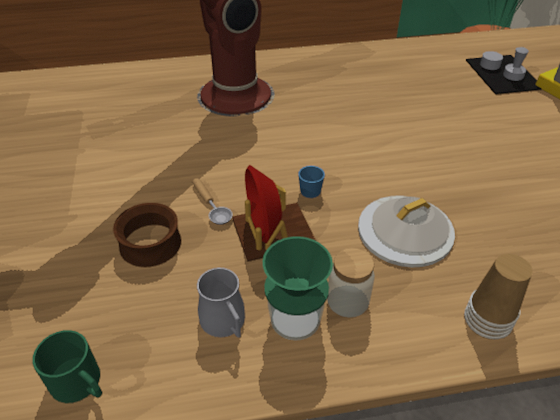

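View pics/top0.png

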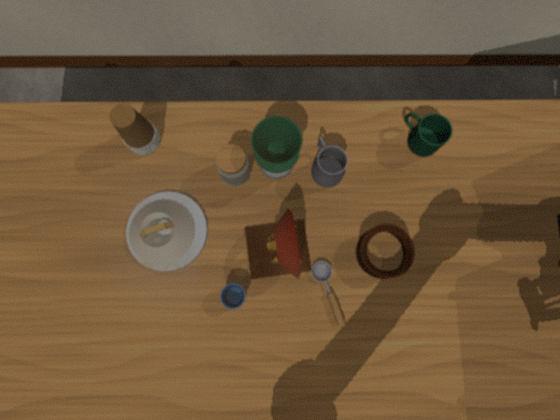

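Both pictures agree with the networks. In the top view, the red cover is on edge at about (287,243), with the cradle base spanning (246,227)–(311,277), turned about 5°. The stand is at (385,252), the cream cover at (167,232), and its bar runs from (143,233) to (172,227). Next I'll refine the directions and write a planning helper.

```bash
cat > h.py <<'E'
from station import ctrl, optics, boxes_of, trace, landmark_of
import numpy as np, json, cv2
from scipy.spatial.transform import Rotation as Ro
from scipy.linalg import expm, logm
Z=np.array([0,0,1.])
def T(R,p): M=np.eye(4); M[:3,:3]=R; M[:3,3]=p; return M
def inv(M): return np.linalg.inv(M)
def cur(): 
    o=ctrl.get_obs(); 
    with open("q.log","a") as f: f.write(json.dumps([list(map(float,o["q"])),list(map(float,o["eef_pos"])),list(map(float,o["tcp_rot"]))])+"\n")
    return T(Ro.from_quat(o["tcp_rot"]).as_matrix(),o["eef_pos"])
def frame(x,z): 
    x=np.array(x,float);z=np.array(z,float); z/=np.linalg.norm(z); x-=z*(x@z); x/=np.linalg.norm(x)
    return np.column_stack([x,np.cross(z,x),z])
def rows(A,B,n):
    D=np.real(expm(np.real(logm(inv(A)@B))/n)); w=Ro.from_matrix(D[:3,:3]).as_rotvec()
    print(n,"rows:",np.round(w,4).tolist(),np.round(D[:3,3]*1000,2).tolist(),"deg/row %.2f mm/row %.1f"%(np.degrees(np.linalg.norm(w)),np.linalg.norm(D[:3,3])*1000))
    return w,D[:3,3]
def ray(cam,px):
    k=optics.get_calibration(cam); f=210/np.tan(np.radians(k["vfov"]/2)); M=np.array(k["world_from_camera"])
    d=np.column_stack([(px[:,0]-k["cx"])/f,-(px[:,1]-k["cy"])/f,-np.ones(len(px))])@M[:3,:3].T
    return M[:3,3],d
def onplane(cam,px,z):
    o,d=ray(cam,np.atleast_2d(np.array(px,float))); return o+d*((z-o[2])/d[:,2])[:,None]
yaw=np.radians(95.3); c=np.array([np.cos(yaw),np.sin(yaw),0])
seat=np.array([.5547,-.025,.092]); stand=np.array([.5405,-.2418,0])
def rim_tool(cov, e, u):      # cover pose (origin,zaxis,u radial), e = mm that grasp point lies outside rim end
    o,zc=cov; p=o+zc*.0032+u*.0768; tz=(zc-u)/2**.5
    return T(frame(np.cross(zc,u),tz),p-tz*(.167+e))
E
python3 - <<'E'
from h import *
for cam in("top","scene"):
    im=optics.read_camera(cam); m=trace(cam,"cover_cream")[0]["pixels"]
    hsv=cv2.cvtColor(im,cv2.COLOR_BGR2HSV); b=m&(hsv[...,1]>110)
    n,l,s,_=cv2.connectedComponentsWithStats(b.astype(np.uint8)); i=1+np.argmax(s[1:,4])
    v,u=np.nonzero(l==i); P=onplane(cam,np.column_stack([u,v]),.076)
    w,V=np.linalg.eigh(np.cov(P[:,:2].T)); e=V[:,1]*np.sign(V[1,1]); print(cam,len(u),P.mean(0).round(4),"yaw",np.degrees(np.arctan2(e[1],e[0])),np.sqrt(12*w))
    for q in ("cover_red","red_bar","stand","cradle_seat","cradle","cover_cream","cream_bar"):
        print(q,[(np.round(d["location"],4).tolist(),round(d["score"],2)) for d in landmark_of(cam,q)[:1]])
A=cur()
G=rim_tool((seat,c),.005,Z); print(G.round(3)); P=G@T(np.eye(3),[0,0,-.07])
rows(A,P,20)
E
```

```text
top 155 [0.596  0.2967 0.076 ] yaw 109.99767747958846 [0.01244158 0.0739341 ]
cover_red [([0.5569, -0.0265, 0.0912], 0.79)]
red_bar [([0.5489, 0.0339, 0.0891], 0.85)]
stand [([0.5358, -0.2431, 0.0007], 0.84)]
cradle_seat [([0.5568, -0.0252, 0.0933], 0.69)]
cradle [([0.5505, 0.0054, 0.0009], 0.78)]
cover_cream [([0.5935, 0.2968, 0.0144], 0.67)]
cream_bar [([0.5975, 0.303, 0.0729], 0.81)]
scene 254 [0.6046 0.2861 0.076 ] yaw 114.96479244019191 [0.02255082 0.08070918]
cover_red [([0.5537, -0.0266, 0.0893], 0.88)]
red_bar [([0.5518, 0.0341, 0.0931], 0.93)]
stand [([0.5415, -0.244, 0.0029], 0.7)]
cradle_seat [([0.5536, -0.0222, 0.0892], 0.97)]
cradle [([0.5552, 0.006, -0.0002], 0.93)]
cover_cream [([0.5964, 0.298, 0.0119], 0.71)]
cream_bar [([0.5947, 0.3016, 0.0741], 0.93)]
[[ 0.996  0.065 -0.065  0.566]
 [ 0.092 -0.704  0.704 -0.143]
 [-0.    -0.707 -0.707  0.29 ]
 [ 0.     0.     0.     1.   ]]
20 rows: [0.0391, 0.0046, 0.0111] [22.13, -14.76, 9.73] deg/row 2.34 mm/row 28.3
```

Emit:
carry_out(moves=[[[0.0391,0.0046,0.0111,22.13,-14.76,9.73,1],[0.0391,0.0046,0.0111,22.13,-14.76,9.73,1],[0.0391,0.0046,0.0111,22.13,-14.76,9.73,1],[0.0391,0.0046,0.0111,22.13,-14.76,9.73,1],[0.0391,0.0046,0.0111,22.13,-14.76,9.73,1],[0.0391,0.0046,0.0111,22.13,-14.76,9.73,1],[0.0391,0.0046,0.0111,22.13,-14.76,9.73,1],[0.0391,0.0046,0.0111,22.13,-14.76,9.73,1],[0.0391,0.0046,0.0111,22.13,-14.76,9.73,1],[0.0391,0.0046,0.0111,22.13,-14.76,9.73,1]]])

```text
clock: 3.43
eef_pos: [0.3795, -0.399, 0.3384]
tcp_rot: [0.975, 0.105, -0.009, -0.196]
force: [0.5, -0.6, 0.1]
width: 1.001
grip_force: 0.0
```

Run:
```python
from h import *
A=cur(); print(A.round(3)); print(ctrl.get_obs()["q"])
```

```text
[[ 0.978  0.2   -0.059  0.38 ]
 [ 0.207 -0.901  0.38  -0.399]
 [ 0.023 -0.384 -0.923  0.338]
 [ 0.     0.     0.     1.   ]]
[ 0.88202397  0.60935037 -0.0953876   1.68529975 -0.18597091  1.18036561
 -0.46259386]
```

Emit:
carry_out(moves=[[[0.0391,0.0046,0.0111,22.13,-14.76,9.73,1],[0.0391,0.0046,0.0111,22.13,-14.76,9.73,1],[0.0391,0.0046,0.0111,22.13,-14.76,9.73,1],[0.0391,0.0046,0.0111,22.13,-14.76,9.73,1],[0.0391,0.0046,0.0111,22.13,-14.76,9.73,1],[0.0391,0.0046,0.0111,22.13,-14.76,9.73,1],[0.0391,0.0046,0.0111,22.13,-14.76,9.73,1],[0.0391,0.0046,0.0111,22.13,-14.76,9.73,1],[0.0391,0.0046,0.0111,22.13,-14.76,9.73,1],[0.0391,0.0046,0.0111,22.13,-14.76,9.73,1]]])

```text
clock: 4.27
eef_pos: [0.571, -0.1913, 0.34]
tcp_rot: [0.923, 0.042, -0.018, -0.383]
force: [-0.6, 1.1, 0.1]
width: 0.999
grip_force: 0.0
```

Run:
```python
from h import *
A=cur(); print(A.round(3)); print(ctrl.get_obs()["q"])
G=rim_tool((seat,c),.005,Z);P=G@T(np.eye(3),[0,0,-.07]); print(P.round(3)); rows(A,P,4)
# FK fit
from scipy.optimize import least_squares
import itertools
L=[json.loads(l) for l in open("q.log")]
def fk(q,p,s):
    d1,L1,L2,L3,a,b,e=p
    R=Ro.from_euler
    M=T(np.eye(3),[0,0,d1])
    ax="zyzyzyz"
    tr=[[0,0,0],[0,0,0],[a,0,L1],[0,0,0],[b,0,L2],[0,0,0],[e,0,L3]]
    for i in range(7):
        M=M@T(np.eye(3),tr[i])@T(R(ax[i],s[i]*q[i]).as_matrix(),[0,0,0]) 
    return M
best=[]
for s in itertools.product([-1,1],repeat=4):
    s=(s[0],1,s[1],1,s[2],1,s[3])
    F=[fk(q,[0.3,.4,.4,.1,0,0,0],s)[:3,:3] for q,_,_ in L]
    Rm=[Ro.from_quat(t).as_matrix() for _,_,t in L]
    off=[(f.T@r) for f,r in zip(F,Rm)]
    best.append((max(np.linalg.norm(o-off[0]) for o in off),s,off[0].round(2).tolist()))
for b in sorted(best,key=lambda b:b[0])[:3]: print(b)
s=min(best,key=lambda b:b[0])[1]
r=least_squares(lambda p:np.concatenate([fk(q,np.r_[p,0,0,0][:7],s)[:3,3]-x for q,x,_ in L]),[.3,.4,.4,.1]); print(r.x,r.fun.round(4))
r=least_squares(lambda p:np.concatenate([fk(q,p,s)[:3,3]-x for q,x,_ in L]),[.3,.4,.4,.1,0,0,0]); print(r.x,r.fun.round(4))
```

```text
[[ 0.996  0.065 -0.065  0.571]
 [ 0.092 -0.703  0.705 -0.191]
 [-0.    -0.708 -0.706  0.34 ]
 [ 0.     0.     0.     1.   ]]
[ 0.56906775  0.72468453 -0.25535514  1.54771567 -0.55021155  1.30801614
 -0.87153673]
[[ 0.996  0.065 -0.065  0.57 ]
 [ 0.092 -0.704  0.704 -0.192]
 [-0.    -0.707 -0.707  0.34 ]
 [ 0.     0.     0.     1.   ]]
4 rows: [-0.0004, -0.0, -0.0002] [-0.21, 0.17, -0.13] deg/row 0.03 mm/row 0.3
(np.float64(7.488177849897244e-16), (-1, 1, -1, 1, -1, 1, -1), [[0.0, -1.0, -0.0], [1.0, 0.0, -0.0], [0.0, -0.0, 1.0]])
(np.float64(0.6965525176397601), (-1, 1, 1, 1, -1, 1, -1), [[0.02, -1.0, 0.0], [1.0, 0.02, 0.01], [-0.01, 0.0, 1.0]])
(np.float64(0.9423254983558149), (1, 1, 1, 1, -1, 1, 1), [[-0.6, 0.8, -0.0], [-0.8, -0.6, 0.01], [0.01, 0.01, 1.0]])
[0.21415235 0.55888033 0.35700108 0.10401981] [ 0.0173  0.0156  0.001   0.0129  0.0076  0.0026  0.0053 -0.0013 -0.0036]
[0.3362558  0.50086384 0.40921022 0.07738983 0.05542665 0.05339756
 0.02724763] [ 0.0201  0.0091 -0.0008  0.0111  0.0075  0.0046 -0.0016 -0.0022 -0.0038]
```

Emit:
carry_out(moves=[[[0,0,0,0,0,12,0.3],[0,0,0,0,0,12,0.3],[0,0,0,0,0,12,0.3],[0,0,0,0,0,12,0.3],[0,0,0,0,0,12,0.3],[0,0,0,0,0,9,0.3],[0,0,0,0,0,4,0.3],[0,0,0,0,0,0,-0.5],[0,0,0,0,0,0,-1],[0,0,0,0,0,0,-1],[0,0,0,0,0,0,-1],[0,0,0,0,0,0,-1]]], grip_force=45)

```text
clock: 5.27
eef_pos: [0.5654, -0.1413, 0.2887]
tcp_rot: [0.923, 0.043, -0.017, -0.382]
force: [-1.0, 0.5, -0.1]
width: 0.336
grip_force: 0.0
```

Run:
```python
from h import *
from scipy.optimize import least_squares
A=cur(); o=ctrl.get_obs(); print(A.round(3),o["width"]*93,o["grip_force"])
im=optics.read_camera("scene"); a=im[130:280,180:380]; cv2.imwrite("pics/g1.png",cv2.resize(a,None,fx=3.5,fy=3.5,interpolation=2))
for q in("cover_red",): print(landmark_of("scene",q)[:1])
```

```text
[[ 0.996  0.065 -0.064  0.565]
 [ 0.092 -0.704  0.704 -0.141]
 [ 0.001 -0.707 -0.707  0.289]
 [ 0.     0.     0.     1.   ]] 31.24655233844832 0.0
[{'location': [0.5534, -0.0268, 0.0883], 'score': 0.56}]
```

View pics/g1.png

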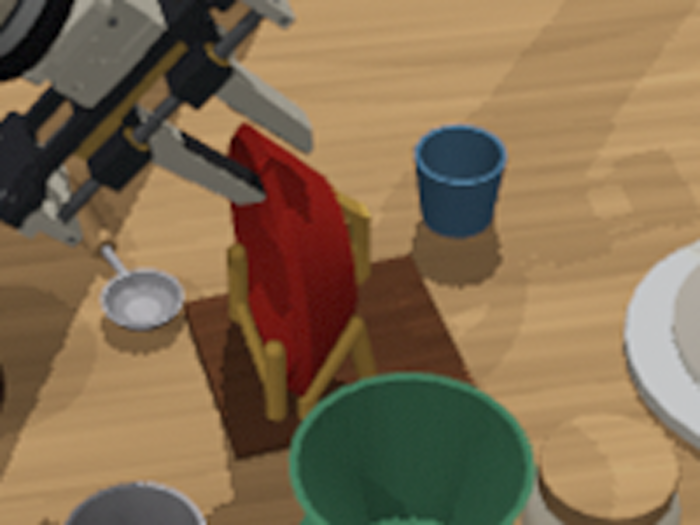

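The fingers straddle the top of the red rim at about (245,160) in the crop and are still closing, so I'll finish the close.

Emit:
carry_out(moves=[[[0,0,0,0,0,0,-1],[0,0,0,0,0,0,-1],[0,0,0,0,0,0,-1],[0,0,0,0,0,0,-1],[0,0,0,0,0,0,-1],[0,0,0,0,0,0,-1]]])

```text
clock: 5.87
eef_pos: [0.5655, -0.1411, 0.2882]
tcp_rot: [0.923, 0.043, -0.017, -0.382]
force: [1.3, -0.0, -2.6]
width: 0.091
grip_force: 45.0
```

```bash
cat >> h.py <<'E'
S=(-1,1,-1,1,-1,1,-1)
def fk(q,p):
    M=np.eye(4); tr=np.zeros((8,3)); tr[0,2]=p[0]; tr[1]=[0,p[4],0]; tr[2,2]=p[1]; tr[3]=[p[5],p[6],0]; tr[4]=[p[7],p[8],p[2]]; tr[6]=[p[9],p[10],0]; tr[7,2]=p[3]
    for i in range(7): M=M@T(np.eye(3),tr[i])@T(Ro.from_euler("zyzyzyz"[i],S[i]*q[i]).as_matrix(),[0,0,0])
    return M@T(np.array([[0,-1,0],[1,0,0],[0,0,1.]]),tr[7])
def fit():
    from scipy.optimize import least_squares
    L=[json.loads(l) for l in open("q.log")]; p0=np.r_[.35,.4,.4,.1,np.zeros(7)]
    r=least_squares(lambda p:np.r_[np.concatenate([fk(q,p)[:3,3]-x for q,x,_ in L]),(p-p0)*np.r_[np.full(4,.003),np.full(7,.01)]],p0)
    return r.x,np.abs(r.fun[:-11]).max()
E
python3 - <<'E'
from h import *
A=cur(); o=ctrl.get_obs(); print(A.round(3),o["width"]*93,o["grip_force"],o["force"])
print(fit())
E
```

```text
[[ 0.996  0.066 -0.064  0.566]
 [ 0.092 -0.705  0.704 -0.141]
 [ 0.001 -0.707 -0.708  0.288]
 [ 0.     0.     0.     1.   ]] 8.485792810418701 44.950833320617676 [ 1.32774453 -0.02422519 -2.56705298]
(array([ 2.56654525e-01,  5.49372270e-01,  3.72225985e-01,  1.32345536e-01,
       -1.18373428e-02,  4.05747140e-04, -5.00254658e-03,  3.01911366e-04,
       -5.00254682e-03, -2.64943775e-04, -2.49324432e-05]), np.float64(2.9525900755444923e-05))
```

```bash
cat >> h.py <<'E'
lo=np.array([-3.12,-.3,-1.34,.26,-1.36,.01,-2.84]);hi=np.array([3.12,2.06,1.32,2.42,4.5,1.98,2.84])
PP=None
def ik(M,q0,n=1,k=1e-3,rng=np.random.default_rng(0)):
    from scipy.optimize import least_squares
    global PP
    if PP is None: PP=fit()[0]
    best=None
    for i in range(n):
        s=q0 if i==0 else rng.uniform(lo,hi)
        def f(q):
            F=fk(q,PP); return np.r_[(F[:3,3]-M[:3,3])*5,Ro.from_matrix(F[:3,:3].T@M[:3,:3]).as_rotvec(),k*(q-q0)]
        r=least_squares(f,np.clip(s,lo+.01,hi-.01),bounds=(lo,hi)); e=np.linalg.norm(r.fun[:6])
        if best is None or r.cost<best[0]: best=(r.cost,r.x,e)
    return best[1],best[2],np.min(np.minimum(best[1]-lo,hi-best[1]))
E
python3 - <<'E'
from h import *
q0=np.array(ctrl.get_obs()["q"])
for z,h in((.0854,"home"),(.19,"high")):
  for a in range(90,360,30):
    u=np.array([np.cos(np.radians(a)),np.sin(np.radians(a)),0])
    M=rim_tool((stand+Z*z,-Z),.001,u)
    for flip in(0,1):
        M2=M@T(np.diag([-1,-1,1.]),[0,0,0]) if flip else M
        q,e,m=ik(M2,q0,6); 
        if e<.01: print(h,a,flip,"err %.4f margin %.2f dq %.2f"%(e,m,np.abs(q-q0).max()),q.round(2))
M=rim_tool((seat,c),.001,Z);print(M.round(2))
E
```

```text
home 90 0 err 0.0000 margin 0.24 dq 1.35 [-0.72  1.12  1.08  1.95 -0.3   0.46 -1.33]
home 90 1 err 0.0000 margin 0.49 dq 1.80 [ 0.05  0.82 -0.27  1.93  1.21  1.08  0.43]
home 120 0 err 0.0000 margin 0.04 dq 2.40 [ 0.44  0.88 -0.8   2.32  1.81  1.31 -2.8 ]
home 120 1 err 0.0000 margin 0.10 dq 2.43 [ 0.26  0.78 -0.5   2.32  1.84  1.08  0.26]
home 210 0 err 0.0000 margin 0.21 dq 1.56 [ 1.53  1.08 -1.11  2.08  0.69  0.22  0.72]
home 210 1 err 0.0000 margin 0.00 dq 0.77 [ 1.08  0.78 -0.29  2.09 -1.36  0.58 -0.46]
home 240 0 err 0.0000 margin 0.15 dq 2.27 [ 1.44  1.22 -1.19  1.65  0.37  0.88  1.44]
home 240 1 err 0.0000 margin 0.61 dq 0.43 [ 0.95  0.89 -0.15  1.67 -0.75  1.02 -0.71]
home 270 0 err 0.0000 margin 0.33 dq 2.76 [ 1.15  1.24 -1.01  1.22  0.24  1.41  1.93]
home 270 1 err 0.0000 margin 0.54 dq 0.43 [ 0.82  1.04 -0.16  1.23 -0.44  1.44 -0.68]
home 300 0 err 0.0000 margin 0.14 dq 3.18 [ 0.84  1.28 -0.81  0.83  0.26  1.84  2.35]
home 300 1 err 0.0000 margin 0.17 dq 0.83 [ 0.65  1.19 -0.15  0.84 -0.22  1.81 -0.48]
high 90 0 err 0.0000 margin 0.19 dq 1.41 [-0.75  0.93  1.13  1.9  -0.0
[... 540 characters left out ...]
 err 0.0000 margin 0.17 dq 0.60 [ 0.93  0.57 -0.07  2.04 -1.19  0.8  -0.76]
high 240 0 err 0.0000 margin 0.08 dq 2.25 [ 1.46  1.08 -1.26  1.6   0.26  1.01  1.41]
high 240 1 err 0.0000 margin 0.64 dq 0.41 [ 0.93  0.74 -0.12  1.62 -0.72  1.18 -0.84]
high 270 0 err 0.0000 margin 0.29 dq 2.71 [ 1.16  1.12 -1.05  1.17  0.17  1.53  1.88]
high 270 1 err 0.0000 margin 0.39 dq 0.48 [ 0.82  0.92 -0.16  1.18 -0.45  1.59 -0.76]
high 300 0 err 0.0000 margin 0.00 dq 3.13 [ 0.83  1.19 -0.85  0.76  0.22  1.98  2.3 ]
high 300 1 err 0.0000 margin 0.01 dq 0.89 [ 0.65  1.09 -0.16  0.78 -0.24  1.97 -0.54]
[[ 1.    0.07 -0.07  0.57]
 [ 0.09 -0.7   0.7  -0.14]
 [-0.   -0.71 -0.71  0.29]
 [ 0.    0.    0.    1.  ]]
```

```bash
cat >> h.py <<'E'
def cov(o,zc,u): return T(frame(u,zc),o)
E
python3 - <<'E'
from h import *
A=cur(); H=inv(A)@cov(seat,c,Z); np.save("H1.npy",H)
B=T(A[:3,:3],A[:3,3]+[0,0,.13]+c*.008); rows(A,B,8)
C=cov(stand+Z*(.0854+.07),-Z,-c)@inv(H); print(C.round(3))
D=inv(B)@C; print(D.round(3))
# rotation -pi about tz plus translation: rows with constant world shift
n=26; th=-np.pi/n; d=(C[:3,3]-B[:3,3]); print("world shift",d)
q=np.array(ctrl.get_obs()["q"])
q1,e,m=ik(B,q); print(e,m,q1.round(2)); 
for i in range(1,n+1):
    M=T(B[:3,:3]@Ro.from_rotvec([0,0,th*i]).as_matrix(),B[:3,3]+d*i/n); q1,e,m=ik(M,q1)
    if i%6==2: print(i,e,m,q1.round(2))
    t=M[:3,:3].T@d/n*1000
    print(i, np.round((B[:3,:3]@Ro.from_rotvec([0,0,th*(i-1)]).as_matrix()).T@d/n*1000,1).tolist())
E
```

```text
8 rows: [-0.0, -0.0, 0.0] [0.01, -12.19, -10.79] deg/row 0.00 mm/row 16.3
[[-0.996 -0.065 -0.066  0.559]
 [-0.093  0.703  0.705 -0.437]
 [ 0.     0.708 -0.707  0.272]
 [ 0.     0.     0.     1.   ]]
[[-1.     0.    -0.002 -0.034]
 [ 0.    -1.    -0.002  0.317]
 [-0.002 -0.002  1.    -0.11 ]
 [ 0.     0.     0.     1.   ]]
world shift [-0.00622178 -0.30402196 -0.14618601]
3.6757815408132367e-07 0.625803528729084 [ 0.51  0.6  -0.28  1.56 -0.59  1.35 -0.99]
1 [-1.3, 12.2, -4.2]
2 1.3713247979791518e-07 0.6290212644790121 [ 0.57  0.63 -0.33  1.54 -0.54  1.35 -0.75]
2 [-2.8, 11.9, -4.2]
3 [-4.2, 11.5, -4.2]
4 [-5.6, 10.9, -4.2]
5 [-6.8, 10.2, -4.2]
6 [-8.0, 9.3, -4.2]
7 [-9.1, 8.3, -4.2]
8 1.2416624660233118e-07 0.6294637195971073 [ 0.75  0.73 -0.5   1.48 -0.39  1.35 -0.04]
8 [-10.0, 7.1, -4.2]
9 [-10.8, 5.8, -4.2]
10 [-11.4, 4.5, -4.2]
11 [-11.9, 3.1, -4.2]
12 [-12.2, 1.6, -4.2]
13 [-12.3, 0.2, -4.2]
14 1.1586686595102641e-07 0.6014546281302018 [ 0.91  0.87 -0.68  1.39 -0.21  1.38  0.62]
14 [-12.2, -1.3, -4.2]
15 [-11.9, -2.8, -4.2]
16 [-11.5, -4.2, -4.2]
17 [-10.9, -5.6, -4.2]
18 [-10.2, -6.8, -4.2]
19 [-9.3, -8.0, -4.2]
20 1.1903529233778004e-07 0.4801321624111424 [ 1.03  1.02 -0.86  1.27  0.    1.45  1.27]
20 [-8.3, -9.1, -4.2]
21 [-7.1, -10.0, -4.2]
22 [-5.8, -10.8, -4.2]
23 [-4.5, -11.4, -4.2]
24 [-3.1, -11.9, -4.2]
25 [-1.6, -12.2, -4.2]
26 1.371121774723285e-07 0.3083395473422854 [ 1.11  1.17 -1.03  1.11  0.21  1.58  1.95]
26 [-0.2, -12.3, -4.2]
```

Emit:
carry_out(moves=[[[0,0,0,0,-6,-5.4,-1],[0,0,0,0,-12.2,-10.8,-1],[0,0,0,0,-12.2,-10.8,-1],[0,0,0,0,-12.2,-10.8,-1],[0,0,0,0,-12.2,-10.8,-1],[0,0,0,0,-12.2,-10.8,-1],[0,0,0,0,-12.2,-10.8,-1],[0,0,0,0,-12.2,-10.8,-1],[0,0,0,0,-6,-5.4,-1]]])

```text
clock: 6.62
eef_pos: [0.5643, -0.1323, 0.4207]
tcp_rot: [0.923, 0.044, -0.017, -0.382]
force: [0.1, 0.6, -2.9]
width: 0.094
grip_force: 45.0
```

Run:
```python
from h import *
A=cur(); o=ctrl.get_obs(); print(o["width"]*93,o["grip_force"],o["force"],o["wrist_torque"])
optics.read_camera("scene"); 
im=optics.read_camera("scene"); cv2.imwrite("pics/g2.png",im)
H=np.load("H1.npy"); print((A@H).round(3))
for q in("cover_red","red_bar"): print([ (d["location"],d["score"]) for d in landmark_of("scene",q)[:1]])
C=cov(stand+Z*(.0854+.07),-Z,-c)@inv(H); d=C[:3,3]-A[:3,3]; d[2]=0; rows(A,T(A[:3,:3],A[:3,3]+d),10)
```

```text
8.730838458016601 44.96848404407501 [ 0.13798369  0.63907096 -2.93313994] [-1.10711267 -0.11594716  0.00738867]
[[-0.001  0.996 -0.094  0.553]
 [-0.001  0.094  0.996 -0.016]
 [ 1.     0.001  0.001  0.225]
 [ 0.     0.     0.     1.   ]]
[([0.5563, 0.0082, 0.0013], 0.44)]
[([0.5538, 0.0419, 0.2266], 0.77)]
10 rows: [0.0, 0.0, 0.0] [-3.44, 21.41, -21.43] deg/row 0.00 mm/row 30.5
```

Emit:
carry_out(moves=[[[0,0,0,-3.4,21.4,-21.4,-1],[0,0,0,-3.4,21.4,-21.4,-1],[0,0,0,-3.4,21.4,-21.4,-1],[0,0,0,-3.4,21.4,-21.4,-1],[0,0,0,-3.4,21.4,-21.4,-1],[0,0,0,-3.4,21.4,-21.4,-1],[0,0,0,-3.4,21.4,-21.4,-1],[0,0,0,-3.4,21.4,-21.4,-1],[0,0,0,-3.4,21.4,-21.4,-1],[0,0,0,-3.4,21.4,-21.4,-1]]])

```text
clock: 7.65
eef_pos: [0.5584, -0.4391, 0.4162]
tcp_rot: [0.922, 0.042, -0.019, -0.383]
force: [1.2, 0.2, -3.6]
width: 0.091
grip_force: 45.0
```

Emit:
carry_out(moves=[[[0,0,-0.06,0,0,0,-1],[0,0,-0.12,0,0,0,-1],[0,0,-0.12,0,0,0,-1],[0,0,-0.12,0,0,0,-1],[0,0,-0.12,0,0,0,-1],[0,0,-0.12,0,0,0,-1],[0,0,-0.12,0,0,0,-1],[0,0,-0.12,0,0,0,-1],[0,0,-0.12,0,0,0,-1],[0,0,-0.12,0,0,0,-1],[0,0,-0.12,0,0,0,-1],[0,0,-0.12,0,0,0,-1]]])

```text
clock: 8.65
eef_pos: [0.5585, -0.4378, 0.4159]
tcp_rot: [0.683, 0.622, 0.23, -0.307]
force: [-0.0, 0.5, -2.7]
width: 0.095
grip_force: 45.0
```

Emit:
carry_out(moves=[[[0,0,-0.12,0,0,0,-1],[0,0,-0.12,0,0,0,-1],[0,0,-0.12,0,0,0,-1],[0,0,-0.12,0,0,0,-1],[0,0,-0.12,0,0,0,-1],[0,0,-0.12,0,0,0,-1],[0,0,-0.12,0,0,0,-1],[0,0,-0.12,0,0,0,-1],[0,0,-0.12,0,0,0,-1],[0,0,-0.12,0,0,0,-1],[0,0,-0.12,0,0,0,-1],[0,0,-0.12,0,0,0,-1]]])

```text
clock: 9.65
eef_pos: [0.5585, -0.438, 0.4159]
tcp_rot: [0.103, 0.918, 0.375, -0.079]
force: [-0.9, -0.2, -2.3]
width: 0.09
grip_force: 45.0
```

Run:
```python
from h import *
A=cur(); o=ctrl.get_obs(); print(o["clock"],o["q"],o["width"]*93,o["grip_force"],o["force"],o["wrist_torque"])
H=np.load("H1.npy"); print((A@H).round(3)); print(fit())
C=cov(stand+Z*(.0854+.07),-Z,-c)@inv(H); rows(A,C,9)
im=optics.read_camera("scene"); cv2.imwrite("pics/g3.png",im)
for q in("cover_red","red_bar","stand"): print([ (d["location"],d["score"]) for d in landmark_of("scene",q)[:1]])
```

```text
9.65 [ 1.05551291  1.00356181 -0.95513931  0.96489435  0.03723033  1.78832227
  1.61500382] 8.356569611436703 44.99915957450867 [-0.92347858 -0.23658239 -2.27949117] [-1.23438591e+00 -2.43120918e-01 -8.08339854e-04]
[[-0.128 -0.966 -0.224  0.558]
 [-0.991  0.131  0.004 -0.243]
 [ 0.025  0.223 -0.975  0.297]
 [ 0.     0.     0.     1.   ]]
(array([ 2.55617585e-01,  5.50136750e-01,  3.72261651e-01,  1.32444869e-01,
       -1.21810242e-02,  5.78438830e-08, -4.66132058e-03, -1.86140366e-05,
       -4.66132072e-03,  6.75310250e-06, -3.48356722e-04]), np.float64(3.992039815159387e-06))
9 rows: [0.0, -0.0002, -0.0353] [-2.02, -11.12, 11.36] deg/row 2.03 mm/row 16.0
[([0.553, -0.241, 0.2953], 0.74)]
[([0.5457, -0.2442, 0.2425], 0.87)]
[([0.5421, -0.2416, 0.0039], 0.82)]
```

View pics/g3.png

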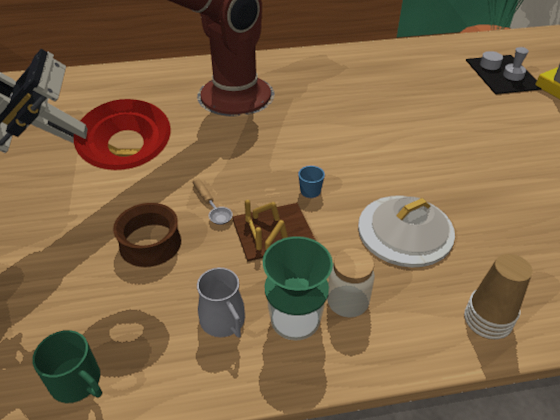

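The red cover is held mouth up at about (122,133), clear of the stand at (148,235). It still needs to turn level and come down above the stand.

Emit:
carry_out(moves=[[[0,0,-0.0353,-2.0,-11.1,11.4,-1],[0,0,-0.0353,-2.0,-11.1,11.4,-1],[0,0,-0.0353,-2.0,-11.1,11.4,-1],[0,0,-0.0353,-2.0,-11.1,11.4,-1],[0,0,-0.0353,-2.0,-11.1,11.4,-1],[0,0,-0.0353,-2.0,-11.1,11.4,-1],[0,0,-0.0353,-2.0,-11.1,11.4,-1],[0,0,-0.0353,-2.0,-11.1,11.4,-1],[0,0,-0.0353,-2.0,-11.1,11.4,-1],[0,0,0,0,0,0,-1]]])

```text
clock: 10.68
eef_pos: [0.5576, -0.4366, 0.2693]
tcp_rot: [-0.039, 0.923, 0.383, -0.022]
force: [-0.0, 0.1, -3.6]
width: 0.096
grip_force: 45.0
```

```bash
cat > meas.py <<'E'
from h import *
def stats(qs,cams=("scene","top"),n=1):
    for q in qs:
        P=[]
        for cam in cams:
            for i in range(n):
                optics.read_camera(cam)
                d=landmark_of(cam,q)[:1]
                if d and d[0]["score"]>.4: P.append(d[0]["location"])
        print(q,np.round(np.array(P)*1000).astype(int).tolist(),"med",np.median(P,0).round(4) if P else None)
E
python3 - <<'E'
from meas import *
A=cur(); o=ctrl.get_obs(); print(o["clock"],o["force"],o["wrist_torque"])
H=np.load("H1.npy"); print((A@H).round(4))
stats(["cover_red","red_bar","red_rim","stand","red_home"],n=2)
rows(A,cov(stand+Z*(.0854+.004),-Z,-c)@inv(H),8)
E
```

```text
10.6833 [-0.03991799  0.06515237 -3.64643232] [-1.26450393 -0.20336672 -0.01248419]
[[ 8.870e-02 -9.960e-01 -1.010e-02  5.391e-01]
 [-9.961e-01 -8.870e-02 -1.000e-04 -2.413e-01]
 [-8.000e-04  1.010e-02 -9.999e-01  1.528e-01]
 [ 0.000e+00  0.000e+00  0.000e+00  1.000e+00]]
cover_red [[537, -241, 155], [538, -240, 155], [536, -238, 161], [537, -240, 162]] med [ 0.5372 -0.24    0.1581]
red_bar [[542, -242, 100], [536, -239, 82], [542, -240, 100], [541, -240, 96]] med [ 0.5412 -0.24    0.0979]
red_rim [[536, -242, 152], [537, -241, 153], [537, -243, 155]] med [ 0.5369 -0.2423  0.1528]
stand [[542, -241, 1], [436, 120, 0], [537, -239, 153]] med [ 0.537  -0.2386  0.0009]
red_home [[539, -239, 84], [536, -240, 83], [545, -244, 80], [546, -243, 83]] med [ 0.5422 -0.2416  0.0832]
8 rows: [0.0001, -0.0006, -0.0012] [-0.16, -5.65, 5.54] deg/row 0.08 mm/row 7.9
```

Emit:
carry_out(moves=[[[0,0,-0.001,-0.3,-5.7,5.5,-1],[0,0,-0.001,-0.3,-5.7,5.5,-1],[0,0,-0.001,-0.3,-5.7,5.5,-1],[0,0,-0.001,-0.3,-5.7,5.5,-1],[0,0,-0.001,-0.3,-5.7,5.5,-1],[0,0,-0.001,-0.3,-5.7,5.5,-1],[0,0,-0.001,-0.3,-5.7,5.5,-1],[0,0,-0.001,-0.3,-5.7,5.5,-1]]])

```text
clock: 13.35
eef_pos: [0.5609, -0.4373, 0.2098]
tcp_rot: [-0.045, 0.923, 0.383, -0.017]
force: [0.7, 0.2, -2.8]
width: 0.089
grip_force: 45.0
```

Emit:
carry_out(moves=[[[0,0,0,0,-0.7,0.7,-1],[0,0,0,0,-0.7,0.7,-1],[0,0,0,0,-0.7,0.7,-1]]])

```text
clock: 13.6
eef_pos: [0.5611, -0.4373, 0.2081]
tcp_rot: [-0.045, 0.923, 0.383, -0.017]
force: [0.3, 0.6, -2.5]
width: 0.095
grip_force: 45.0
```

Run:
```python
from meas import *
A=cur(); o=ctrl.get_obs(); print(o["clock"],o["force"],o["wrist_torque"])
H=np.load("H1.npy"); print((A@H).round(4))
im=optics.read_camera("scene")
a=cv2.resize(im[160:290,80:260],None,fx=3,fy=3,interpolation=2); t=cv2.resize(optics.read_camera("top")[200:310,320:500],None,fx=3,fy=3,interpolation=2)
cv2.imwrite("pics/g4.png",np.vstack([a[:270],t[:300]]))
```

```text
13.6 [ 0.28132902  0.61818188 -2.52098157] [-1.21807207 -0.28330694  0.00271063]
[[ 9.460e-02 -9.955e-01  4.100e-03  5.430e-01]
 [-9.955e-01 -9.460e-02  1.000e-04 -2.420e-01]
 [ 3.000e-04 -4.100e-03 -1.000e+00  9.150e-02]
 [ 0.000e+00  0.000e+00  0.000e+00  1.000e+00]]
```

View pics/g4.png

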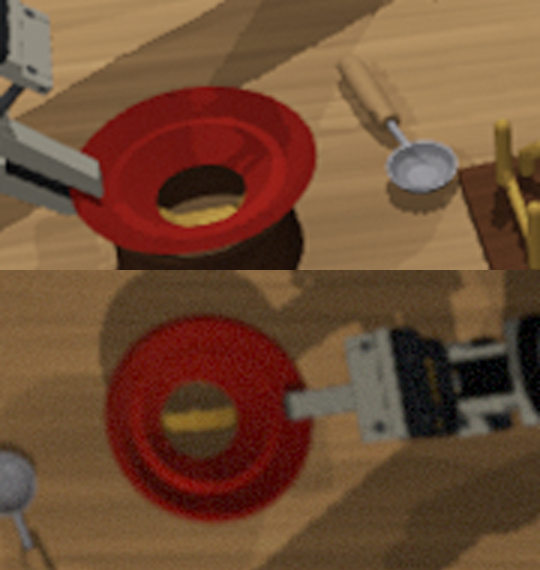

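The cover is level and centred over the stand: rim ellipse at (195,170) in the upper crop, over the dark ring at (210,235). There is no contact yet, so I'll lower it gently.

Emit:
carry_out(moves=[[[0,0,0,0,-0.7,0.7,-1],[0,0,0,0,-0.7,0.7,-1],[0,0,0,0,-0.7,0.7,-1],[0,0,0,0,-0.7,0.7,-1]]])

```text
clock: 14.03
eef_pos: [0.5609, -0.4379, 0.205]
tcp_rot: [-0.044, 0.923, 0.383, -0.016]
force: [-0.1, -4.0, 2.2]
width: 0.093
grip_force: 45.0
```

Emit:
carry_out(moves=[[[0,0,0,0,-0.7,0.7,-1],[0,0,0,0,-0.7,0.7,-1],[0,0,0,0,0,0,-1]]])

```text
clock: 14.28
eef_pos: [0.5608, -0.4384, 0.2034]
tcp_rot: [-0.044, 0.923, 0.383, -0.016]
force: [-0.8, -4.5, 4.8]
width: 0.093
grip_force: 45.2
```

Emit:
carry_out(moves=[[[0,0,0,0,-0.7,-0.7,-1],[0,0,0,0,-0.7,-0.7,-1],[0,0,0,0,-0.7,0.7,-1],[0,0,0,0,-0.7,0.7,-1],[0,0,0,0,0,0,-1]]])

```text
clock: 14.7
eef_pos: [0.5612, -0.4394, 0.2014]
tcp_rot: [-0.045, 0.922, 0.384, -0.016]
force: [-1.3, -4.1, 7.8]
width: 0.097
grip_force: 45.4
```

Run:
```python
from meas import *
A=cur(); o=ctrl.get_obs(); print(o["clock"],o["force"],o["wrist_torque"])
H=np.load("H1.npy"); print((A@H).round(4))
stats(["cover_red","red_bar","stand","red_home"],n=2)
```

```text
14.7 [-1.25392605 -4.1495081   7.80149301] [0.35126433 0.03621655 0.41557442]
[[ 0.0948 -0.9955  0.0046  0.5432]
 [-0.9955 -0.0948  0.0023 -0.2438]
 [-0.0019 -0.0048 -1.      0.0852]
 [ 0.      0.      0.      1.    ]]
cover_red [[540, -241, 87], [543, -238, 88], [556, -25, 91], [540, -242, 89]] med [ 0.5417 -0.239   0.0887]
red_bar [[541, -244, 34], [542, -239, 31], [544, -241, 26], [546, -236, 25]] med [ 0.5428 -0.2398  0.0284]
stand [[542, -243, 2], [542, -242, 2], [441, -110, 0]] med [ 0.5422 -0.2423  0.0019]
red_home [[536, -240, 82], [536, -242, 85]] med [ 0.5362 -0.241   0.0839]
```

Emit:
carry_out(moves=[[[0,0,0,0,0,0,-0.6],[0,0,0,0,0,0,-0.4],[0,0,0,0,0,0,-0.3],[0,0,0,0,0,0,-0.3],[0,0,0,0,0,0,-0.3],[0,0,0,0,0,0,-0.3]]])

```text
clock: 16.8
eef_pos: [0.5612, -0.439, 0.1994]
tcp_rot: [-0.045, 0.923, 0.383, -0.017]
force: [0.8, 0.0, 0.3]
width: 0.349
grip_force: 0.0
```

Run:
```python
from meas import *
A=cur(); o=ctrl.get_obs(); print(o["clock"],o["width"]*93,o["force"],o["wrist_torque"])
stats(["cover_red","red_bar"],n=2)
im=optics.read_camera("scene")
a=cv2.resize(im[160:290,80:260],None,fx=3,fy=3,interpolation=2); t=cv2.resize(optics.read_camera("top")[200:310,320:500],None,fx=3,fy=3,interpolation=2)
cv2.imwrite("pics/g5.png",np.vstack([a[:350],t[:240]]))
```

```text
16.8 32.442872138849594 [0.76092539 0.005811   0.26942424] [-6.63082106e-01 -2.84309694e-01  2.36219541e-04]
cover_red [[540, -242, 87], [542, -242, 87], [536, -244, 90], [538, -244, 90]] med [ 0.5389 -0.243   0.0884]
red_bar [[546, -243, 30], [544, -241, 29], [545, -240, 29], [548, -238, 28]] med [ 0.5458 -0.2404  0.029 ]
```

View pics/g5.png

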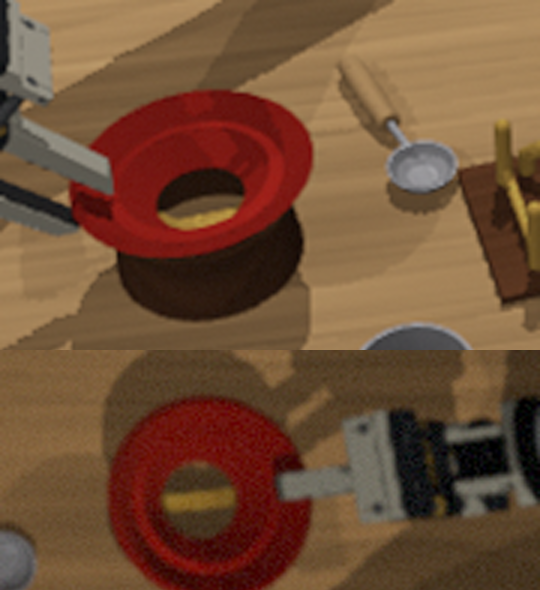

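The red cover sits in the ring: rim ellipse at (192,172) in the upper crop, fingers open around its edge. I'll back out and check the level by fitting the rim circle.

Emit:
carry_out(moves=[[[0,0,0,0,0,-4,-0.3],[0,0,0,0,0,-12,-0.3],[0,0,0,0,0,-20,-0.2],[0,0,0,0,0,-30,0],[0,0,0,0,-20,-35,0],[0,0,0,0,20,-35,0]]])

```text
clock: 18.2
eef_pos: [0.5679, -0.5395, 0.2897]
tcp_rot: [-0.041, 0.923, 0.383, -0.02]
force: [-0.4, -1.0, -2.9]
width: 0.495
grip_force: 0.0
```

```bash
cat > rim.py <<'E'
from h import *
from scipy.optimize import least_squares
def proj(cam,P):
    k=optics.get_calibration(cam); f=210/np.tan(np.radians(k["vfov"]/2)); X=(P-np.array(k["world_from_camera"])[:3,3])@np.array(k["world_from_camera"])[:3,:3]
    return np.column_stack([k["cx"]+f*X[:,0]/-X[:,2],k["cy"]-f*X[:,1]/-X[:,2]])
def mask(cam,colour):
    im=optics.read_camera(cam); h=cv2.cvtColor(im,cv2.COLOR_BGR2HSV).astype(int)
    m=trace(cam,"cover_"+colour)[0]["pixels"]
    return m
def rimfit(colour,o0,n0,cams=("scene","top"),r=.080,zr=.0064):
    from scipy.spatial import cKDTree
    H={}
    for cam in cams:
        cs,_=cv2.findContours(mask(cam,colour).astype(np.uint8),cv2.RETR_EXTERNAL,cv2.CHAIN_APPROX_NONE)
        H[cam]=max(cs,key=cv2.contourArea)[:,0,:].astype(float)
    t=np.linspace(0,2*np.pi,720)
    F=frame(np.cross(n0,[.3,.5,.2]),n0)
    def res(x):
        R=F@Ro.from_rotvec([x[3],x[4],0]).as_matrix(); C=x[:3]+R[:,2]*zr+r*(np.cos(t)[:,None]*R[:,0]+np.sin(t)[:,None]*R[:,1])
        return np.concatenate([cKDTree(proj(c,C)).query(H[c])[0] for c in cams])
    s=least_squares(res,np.r_[o0,0,0],loss="soft_l1",f_scale=.6,x_scale=[.01,.01,.01,.1,.1],diff_step=1e-4)
    R=F@Ro.from_rotvec([s.x[3],s.x[4],0]).as_matrix()
    print(colour,"o",s.x[:3].round(4),"axis",R[:,2].round(3),"res px",np.median(res(s.x)).round(2)); return s.x[:3],R[:,2]
E
python3 - <<'E'
from rim import *
from meas import stats
A=cur(); print(A.round(3))
for cams in (("scene","top"),("scene",),("top",)): rimfit("red",[.541,-.242,.087],-Z,cams)
stats(["stand","cover_red","red_bar"],n=2)
E
```

```text
[[-0.996 -0.06  -0.068  0.568]
 [-0.09   0.704  0.705 -0.54 ]
 [ 0.006  0.708 -0.706  0.29 ]
 [ 0.     0.     0.     1.   ]]
red o [ 0.543  -0.2437  0.0873] axis [ 0.038  0.057 -0.998] res px 0.51
red o [ 0.53   -0.2466  0.0751] axis [ 0.023  0.044 -0.999] res px 0.27
red o [ 0.5461 -0.2491  0.0661] axis [ 0.05   0.035 -0.998] res px 0.25
stand [[544, -239, 1], [542, -241, 5], [756, 118, -2], [749, -115, 2]] med [ 0.6464 -0.1769  0.0014]
cover_red [[538, -242, 85], [540, -244, 87], [540, -242, 87], [747, -115, 0]] med [ 0.5404 -0.2418  0.0864]
red_bar [[544, -244, 32], [544, -241, 29], [544, -245, 25], [544, -242, 25]] med [ 0.5439 -0.2426  0.0272]
```

Run:
```python
from rim import *
for cams in (("scene","top"),("scene",),("top",)): rimfit("cream",[.595,.298,.012],Z,cams)
im=optics.read_camera("scene"); cv2.imwrite("pics/s6.png",im); cv2.imwrite("pics/t6.png",optics.read_camera("top"))
```

```text
cream o [0.5968 0.2976 0.0144] axis [0.007 0.012 1.   ] res px 0.59
cream o [ 0.562   0.3158 -0.0236] axis [ 0.028 -0.006  1.   ] res px 0.29
cream o [ 0.6025  0.3088 -0.0196] axis [ 0.004 -0.05   0.999] res px 0.3
```

Run:
```python
import rim
from rim import *
def red(im):
    h=cv2.cvtColor(im,cv2.COLOR_BGR2HSV); m=(((h[...,0]<6)|(h[...,0]>174))&(h[...,1]>170)&(h[...,2]>40)).astype(np.uint8)
    n,l,s,_=cv2.connectedComponentsWithStats(m); i=1+np.argmax(s[1:,4]); cs,_=cv2.findContours((l==i).astype(np.uint8),0,2); c_=cv2.convexHull(max(cs,key=cv2.contourArea)); m2=np.zeros_like(m); cv2.fillPoly(m2,[c_],1); return m2
def paste(g,x0,y0):
    im=np.zeros((420,560,3),np.uint8); s=cv2.resize(g,None,fx=1/3,fy=1/3,interpolation=cv2.INTER_AREA); im[y0:y0+s.shape[0],x0:x0+s.shape[1]]=s; return im
g4=cv2.imread("pics/g4.png"); g5=cv2.imread("pics/g5.png")
sets={"held":(paste(g4[:270],80,160),paste(g4[270:],320,200)),"released":(paste(g5[:348],80,160),None),"now":(cv2.imread("pics/s6.png"),cv2.imread("pics/t6.png"))}
for k,(s,t) in sets.items():
    M={"scene":red(s)}
    if t is not None: M["top"]=red(t)
    rim.mask=lambda cam,col: M[cam]
    print(k,{a:cv2.boundingRect(b) for a,b in M.items()}); 
    if t is not None: rimfit("red",[.541,-.242,.087],-Z,tuple(M))
    rimfit("red",[.541,-.242,.087],-Z,("scene",))
```

```text
held {'scene': (103, 189, 82, 56), 'top': (355, 215, 69, 69)}
red o [ 0.5431 -0.242   0.0908] axis [ 0.03   0.037 -0.999] res px 0.73
red o [ 0.5207 -0.2464  0.0697] axis [ 0.001  0.001 -1.   ] res px 0.26
released {'scene': (103, 190, 81, 56)}
red o [ 0.5214 -0.2485  0.0674] axis [ 0.009  0.037 -0.999] res px 0.3
now {'scene': (103, 190, 81, 56), 'top': (356, 216, 67, 68)}
red o [ 0.5422 -0.2444  0.0874] axis [ 0.034  0.067 -0.997] res px 0.75
red o [ 0.5216 -0.2486  0.0678] axis [ 0.009  0.033 -0.999] res px 0.28
```

Run:
```python
import cv2,numpy as np
s=cv2.imread("pics/s6.png")[185:245,375:455]; t=cv2.imread("pics/t6.png")[205:265,125:205]
cv2.imwrite("pics/b7.png",np.hstack([cv2.resize(s,None,fx=5,fy=5,interpolation=2),cv2.resize(t,None,fx=5,fy=5,interpolation=2)]))
```

```text
(no output)
```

View pics/b7.png

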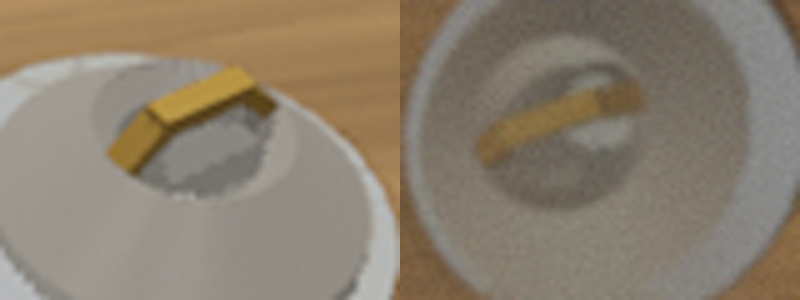

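Run:
```python
from h import *
for cam,a,b in(("scene",(406.3,208),(424,200.2)),("top",(145,232),(165,225))):
    P=onplane(cam,[a,b],.076); d=P[0]-P[1]; d*=np.sign(d[1]); print(cam,P.round(4).tolist(),P.mean(0).round(4),np.linalg.norm(d),np.degrees(np.arctan2(d[1],d[0])))
q=np.array(ctrl.get_obs()["q"]); A=cur()
bar0=np.array([.597,.2985,.0705]); 
# cream pick/place IK over tilt and direction
for byaw in (111,):
  b=np.array([np.cos(np.radians(byaw)),np.sin(np.radians(byaw)),0])
  for al in (30,45):
    a=np.radians(al)
    for flip in(1,-1):
      tz=-Z*np.cos(a)+b*np.sin(a); x=flip*np.cross(np.cross(Z,b),tz)   # y horizontal
      R=frame(x,tz); M=T(R,bar0-tz*.167); q1,e,m=ik(M,q,5)
      cy=np.radians(95.3)
      pb=seat+c*.0585; tz2=-c*np.cos(a)-Z*np.sin(a)
      # cover rotation: Z->c, b->-Z
      K=np.column_stack([c,-Z,np.cross(c,-Z)])@np.column_stack([Z,b,np.cross(Z,b)]).T
      M2=T(K@R,pb-(K@tz)*.167); q2,e2,m2=ik(M2,q1,5)
      print(al,flip,"%.4f %.2f"%(e,m),q1.round(2),"| %.4f %.2f"%(e2,m2),q2.round(2),M2[:3,3].round(3),(K@tz).round(2))
```

```text
scene [[0.6047, 0.2744, 0.076], [0.5889, 0.3178, 0.076]] [0.5968 0.2961 0.076 ] 0.0462065672590069 109.92287089105011
top [[0.5879, 0.32, 0.076], [0.6039, 0.2746, 0.076]] [0.5959 0.2973 0.076 ] 0.04808810617040136 109.42634214796118
30 1 0.0000 0.00 [ 0.31  1.28 -1.34  1.52  0.83  1.02  2.52] | 0.0000 0.22 [-0.14  1.06 -0.7   1.76  1.24  1.76  1.75] [0.536 0.177 0.176] [ 0.08 -0.86 -0.5 ]
30 -1 0.0000 0.78 [-0.05  0.91 -0.4   1.53 -0.3   0.79  0.27] | 0.0000 0.50 [-1.    1.12  0.82  1.79  0.34  0.85 -0.59] [0.536 0.177 0.176] [ 0.08 -0.86 -0.5 ]
45 1 0.0000 0.00 [ 0.39  1.36 -1.34  1.5   0.6   0.94  2.77] | 0.0000 0.45 [-0.02  0.96 -0.76  1.8   1.19  1.53  1.84] [0.538 0.151 0.21 ] [ 0.07 -0.7  -0.71]
45 -1 0.0000 0.80 [ 0.1   1.02 -0.54  1.51 -0.43  0.86  0.45] | 0.0000 0.52 [-0.93  0.99  0.8   1.83  0.17  0.73 -0.38] [0.538 0.151 0.21 ] [ 0.07 -0.7  -0.71]
```

The bar measures 46–48 mm and both cameras agree on yaw 109.7° and centre (0.5965, 0.297). Now planning the cream pick with the tool tilted 45° along the bar.

```bash
cat >> h.py <<'E'
by=np.radians(109.7); b=np.array([np.cos(by),np.sin(by),0]); bar0=np.array([.5965,.2970,.0705])
_tz=(b-Z)/2**.5; PICK=T(frame(-np.cross(np.cross(Z,b),_tz),_tz),bar0-_tz*.175)
HC=inv(PICK)@cov(np.array([.5965,.297,.012]),Z,b)   # cream cover in hand; u axis=b
def check(A,B,n,q,label=""):
    D=np.real(logm(inv(A)@B)); mm=9; zmin=9
    for i in range(1,n+1):
        M=A@np.real(expm(D*i/n)); q2,e,m=ik(M,q); mm=min(mm,m); zmin=min(zmin,(M@[0,0,.186,1])[2]); dq=np.abs(q2-q).max(); q=q2
        if e>1e-3: print("unreach",i,e)
    print(label,"margin %.2f tipz %.3f"%(mm,zmin),q.round(2)); return q
E
python3 - <<'E'
from h import *
A=cur(); q=np.array(ctrl.get_obs()["q"])
U=T(A[:3,:3],A[:3,3]+[-.0,.05,.13]); W=PICK@T(np.eye(3),[0,0,-.09]); 
print(W.round(3))
rows(A,U,6); q=check(A,U,6,q,"up"); rows(U,W,30); q=check(U,W,30,q,"over"); q=check(W,PICK,4,q,"down")
L=T(PICK[:3,:3],PICK[:3,3]+[0,-.06,.22]); q=check(PICK,L,8,q,"lift")
S=cov(seat+c*.004+Z*.003,c,-Z)@inv(HC); S2=T(S[:3,:3],S[:3,3]+Z*.16+c*.02); rows(L,S2,20); q=check(L,S2,20,q,"swing"); q=check(S2,S,8,q,"place"); print(S.round(3))
E
```

```text
[[-0.238  0.941 -0.238  0.66 ]
 [ 0.666  0.337  0.666  0.121]
 [ 0.707  0.    -0.707  0.258]
 [ 0.     0.     0.     1.   ]]
6 rows: [0.0, 0.0, -0.0] [-0.86, 21.19, -9.45] deg/row 0.00 mm/row 23.2
up margin 0.03 tipz 0.186 [ 1.03  1.08 -1.02  0.74  0.12  1.95  1.93]
30 rows: [0.0045, 0.0045, 0.0464] [1.74, 13.25, 17.02] deg/row 2.69 mm/row 21.6
over margin 0.10 tipz 0.126 [ 0.24  0.96 -0.63  1.44 -0.32  1.01  0.34]
down margin 0.70 tipz 0.063 [ 0.17  1.03 -0.64  1.52 -0.33  0.83  0.36]
lift margin 0.67 tipz 0.090 [ 0.27  0.75 -0.67  1.38 -0.37  1.21  0.22]
20 rows: [0.0, -0.0781, 0.014] [4.43, -4.21, 2.31] deg/row 4.55 mm/row 6.5
swing margin 0.64 tipz 0.225 [-0.51  0.59 -0.    1.67  0.73  1.34 -0.77]
place margin 0.62 tipz 0.087 [-0.5   0.81  0.03  1.8   0.82  1.06 -1.  ]
[[-0.065  0.996  0.065  0.537]
 [ 0.704  0.092 -0.704  0.16 ]
 [-0.707 -0.    -0.707  0.219]
 [ 0.     0.     0.     1.   ]]
```

Run:
```python
from h import *
A=cur(); q0=np.array(ctrl.get_obs()["q"]); W=PICK@T(np.eye(3),[0,0,-.09])
for v in ([-.1,.15,.12],[-.05,.2,.1],[0,.25,.1]):
    U=T(A[:3,:3],A[:3,3]+v); q=check(A,U,8,q0,"up");rows(A,U,8); rows(U,W,22); q=check(U,W,22,q,"over")
    D=np.real(logm(inv(U)@W)); print([ (U@np.real(expm(D*i/22))@[0,0,.186,1])[:3].round(2).tolist() for i in range(0,23,4)])
```

```text
up margin 0.16 tipz 0.180 [ 1.26  0.9  -1.1   1.35  0.04  1.59  1.9 ]
8 rows: [0.0, 0.0, -0.0] [10.61, 24.67, 3.42] deg/row 0.00 mm/row 27.1
22 rows: [0.0062, 0.0062, 0.0633] [-3.19, 17.78, 19.25] deg/row 3.66 mm/row 26.4
over margin 0.26 tipz 0.126 [ 0.24  0.95 -0.62  1.44 -0.33  1.01  0.36]
[[0.46, -0.25, 0.28], [0.46, -0.15, 0.28], [0.48, -0.05, 0.26], [0.51, 0.04, 0.24], [0.55, 0.13, 0.2], [0.59, 0.21, 0.15]]
up margin 0.17 tipz 0.177 [ 1.15  0.93 -1.09  1.36  0.04  1.49  1.84]
8 rows: [0.0, 0.0, -0.0] [3.8, 26.86, 9.18] deg/row 0.00 mm/row 28.6
22 rows: [0.0062, 0.0062, 0.0633] [-1.51, 15.28, 17.4] deg/row 3.66 mm/row 23.2
over margin 0.26 tipz 0.126 [ 0.24  0.95 -0.62  1.44 -0.33  1.01  0.35]
[[0.51, -0.2, 0.26], [0.51, -0.12, 0.25], [0.51, -0.03, 0.24], [0.53, 0.06, 0.22], [0.56, 0.14, 0.19], [0.6, 0.21, 0.15]]
up margin 0.17 tipz 0.177 [ 1.03  0.94 -1.09  1.33  0.03  1.45  1.77]
8 rows: [0.0, 0.0, -0.0] [-3.02, 30.82, 13.17] deg/row 0.00 mm/row 33.7
22 rows: [0.0062, 0.0062, 0.0633] [-0.29, 12.27, 16.23] deg/row 3.66 mm/row 20.3
over margin 0.27 tipz 0.126 [ 0.24  0.95 -0.63  1.44 -0.33  1.01  0.35]
[[0.56, -0.15, 0.26], [0.55, -0.08, 0.25], [0.55, -0.0, 0.23], [0.56, 0.07, 0.21], [0.58, 0.15, 0.18], [0.6, 0.21, 0.15]]
```

Using the second option.

Emit:
carry_out(moves=[[[0,0,0,3.8,26.9,9.2,0],[0,0,0,3.8,26.9,9.2,0],[0,0,0,3.8,26.9,9.2,0],[0,0,0,3.8,26.9,9.2,0],[0,0,0,3.8,26.9,9.2,0],[0,0,0,3.8,26.9,9.2,0],[0,0,0,3.8,26.9,9.2,0],[0,0,0,3.8,26.9,9.2,0]]])

```text
clock: 20.97
eef_pos: [0.5194, -0.3336, 0.3968]
tcp_rot: [-0.044, 0.923, 0.382, -0.017]
force: [0.3, -0.3, -0.2]
width: 0.498
grip_force: 0.0
```

Emit:
carry_out(moves=[[[0.0062,0.0062,0.0633,-1.5,15.3,17.4,-0.3],[0.0062,0.0062,0.0633,-1.5,15.3,17.4,-0.3],[0.0062,0.0062,0.0633,-1.5,15.3,17.4,-0.3],[0.0062,0.0062,0.0633,-1.5,15.3,17.4,-0.3],[0.0062,0.0062,0.0633,-1.5,15.3,17.4,-0.3],[0.0062,0.0062,0.0633,-1.5,15.3,17.4,-0.3],[0.0062,0.0062,0.0633,-1.5,15.3,17.4,-0.3],[0.0062,0.0062,0.0633,-1.5,15.3,17.4,-0.3],[0.0062,0.0062,0.0633,-1.5,15.3,17.4,-0.3],[0.0062,0.0062,0.0633,-1.5,15.3,17.4,-0.3],[0.0062,0.0062,0.0633,-1.5,15.3,17.4,-0.3],[0.0062,0.0062,0.0633,-1.5,15.3,17.4,-0.3]]])

```text
clock: 21.97
eef_pos: [0.5636, -0.064, 0.3548]
tcp_rot: [0.287, 0.885, 0.313, -0.19]
force: [-0.3, 0.1, 0.3]
width: 0.35
grip_force: 0.0
```

Emit:
carry_out(moves=[[[0.0062,0.0062,0.0633,-1.5,15.3,17.4,-0.3],[0.0062,0.0062,0.0633,-1.5,15.3,17.4,-0.3],[0.0062,0.0062,0.0633,-1.5,15.3,17.4,-0.3],[0.0062,0.0062,0.0633,-1.5,15.3,17.4,-0.3],[0.0062,0.0062,0.0633,-1.5,15.3,17.4,-0.3],[0.0062,0.0062,0.0633,-1.5,15.3,17.4,-0.3],[0.0062,0.0062,0.0633,-1.5,15.3,17.4,-0.3],[0.0062,0.0062,0.0633,-1.5,15.3,17.4,-0.3],[0.0062,0.0062,0.0633,-1.5,15.3,17.4,-0.3],[0.0062,0.0062,0.0633,-1.5,15.3,17.4,-0.3]]])

```text
clock: 22.8
eef_pos: [0.6601, 0.1225, 0.2582]
tcp_rot: [0.533, 0.755, 0.22, -0.313]
force: [-0.3, -0.5, -0.5]
width: 0.352
grip_force: 0.0
```

Run:
```python
from rim import *
A=cur(); o=ctrl.get_obs(); print(o["clock"],o["q"].round(2),o["width"]*93,A.round(3)); W=PICK@T(np.eye(3),[0,0,-.09]); rows(A,W,1); rows(A,PICK,10)
rimfit("red",[.541,-.242,.087],-Z)
```

```text
22.8 [ 0.24  0.95 -0.62  1.44 -0.33  1.01  0.35] 32.74910424885976 [[-0.236  0.942 -0.239  0.66 ]
 [ 0.666  0.336  0.666  0.122]
 [ 0.707 -0.002 -0.707  0.258]
 [ 0.     0.     0.     1.   ]]
1 rows: [-0.0004, -0.0001, -0.002] [-1.4, -1.0, -0.93] deg/row 0.12 mm/row 2.0
10 rows: [-0.0, -0.0, -0.0002] [-0.14, -0.1, 8.91] deg/row 0.01 mm/row 8.9
red o [ 0.539  -0.2446  0.0844] axis [ 0.039  0.057 -0.998] res px 0.49
```

Emit:
carry_out(moves=[[[0,0,0,-0.1,-0.1,8.9,-0.3],[0,0,0,-0.1,-0.1,8.9,-0.3],[0,0,0,-0.1,-0.1,8.9,-0.3],[0,0,0,-0.1,-0.1,8.9,-0.3],[0,0,0,-0.1,-0.1,8.9,-0.3],[0,0,0,-0.1,-0.1,8.9,-0.3],[0,0,0,-0.1,-0.1,8.9,-0.3],[0,0,0,-0.1,-0.1,8.9,-0.3],[0,0,0,-0.1,-0.1,8.9,-0.3],[0,0,0,-0.1,-0.1,8.9,-0.3]]])

```text
clock: 23.83
eef_pos: [0.6375, 0.1802, 0.194]
tcp_rot: [0.532, 0.756, 0.22, -0.313]
force: [0.1, 0.4, -0.4]
width: 0.35
grip_force: 0.0
```

Run:
```python
from h import *
A=cur(); o=ctrl.get_obs(); print(o["force"]); rows(A,PICK,1)
im=optics.read_camera("scene")[160:270,330:480]; t=optics.read_camera("top")[180:290,110:260]
cv2.imwrite("pics/p8.png",np.hstack([cv2.resize(i,None,fx=2.6,fy=2.6,interpolation=2) for i in(im,t)]))
```

```text
[ 0.08821539  0.36226731 -0.3531209 ]
1 rows: [-0.0003, 0.0, 0.0003] [0.2, 0.8, -0.1] deg/row 0.03 mm/row 0.8
```

View pics/p8.png

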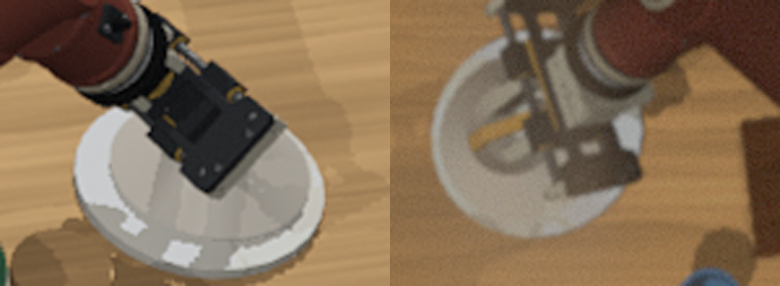

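The gripper straddles the bar: it shows at about (500,132) in the top view, running between the fingers. No contact force, so I'll close.

Emit:
carry_out(moves=[[[0,0,0,0,0,0,-0.6],[0,0,0,0,0,0,-1],[0,0,0,0,0,0,-1],[0,0,0,0,0,0,-1],[0,0,0,0,0,0,-1],[0,0,0,0,0,0,-1],[0,0,0,0,0,0,-1],[0,0,0,0,0,0,-1]]], grip_force=55)

```text
clock: 24.6
eef_pos: [0.6381, 0.1791, 0.1951]
tcp_rot: [0.532, 0.755, 0.221, -0.312]
force: [0.3, -3.2, 2.6]
width: 0.143
grip_force: 55.0
```

Run:
```python
from h import *
A=cur(); o=ctrl.get_obs(); print(o["width"]*93,o["force"]); rows(A,PICK,1)
H=inv(A)@cov(np.array([.5965,.297,.012]),Z,b); np.save("H2.npy",H); q=np.array(o["q"])
L=T(A[:3,:3],A[:3,3]+[-.02,-.08,.24]); rows(A,L,10); q=check(A,L,10,q)
S=cov(seat+c*.004+Z*.003,c,-Z)@inv(H); S2=T(S[:3,:3],S[:3,3]+Z*.15+c*.02); rows(L,S2,18); q=check(L,S2,18,q,"swing"); q=check(S2,S,8,q,"place")
D=np.real(logm(inv(L)@S2)); 
for i in range(0,19,6): print((L@np.real(expm(D*i/18))@H)[:3,[3,2]].round(2).tolist())
```

```text
13.32454745570348 [ 0.33212708 -3.20658168  2.58502183]
1 rows: [0.001, 0.0004, 0.0003] [0.3, 0.55, 1.48] deg/row 0.06 mm/row 1.6
10 rows: [0.0, -0.0, 0.0] [12.11, -4.55, -21.83] deg/row 0.00 mm/row 25.4
 margin 0.67 tipz 0.087 [ 0.31  0.7  -0.67  1.42 -0.39  1.24  0.24]
18 rows: [0.0, -0.0868, 0.0154] [5.9, -3.22, 4.4] deg/row 5.05 mm/row 8.0
swing margin 0.65 tipz 0.229 [-0.5   0.6  -0.02  1.68  0.74  1.33 -0.79]
place margin 0.61 tipz 0.089 [-0.49  0.81  0.01  1.81  0.83  1.07 -1.01]
[[0.58, 0.0], [0.22, 0.0], [0.25, 1.0]]
[[0.57, -0.09], [0.15, 0.49], [0.21, 0.87]]
[[0.57, -0.13], [0.07, 0.86], [0.21, 0.5]]
[[0.55, -0.09], [-0.0, 1.0], [0.25, -0.0]]
```

Emit:
carry_out(moves=[[[0,0,0,6.0,-2.3,-10.9,-1],[0,0,0,12.1,-4.6,-21.8,-1],[0,0,0,12.1,-4.6,-21.8,-1],[0,0,0,12.1,-4.6,-21.8,-1],[0,0,0,12.1,-4.6,-21.8,-1],[0,0,0,12.1,-4.6,-21.8,-1],[0,0,0,12.1,-4.6,-21.8,-1],[0,0,0,12.1,-4.6,-21.8,-1],[0,0,0,12.1,-4.6,-21.8,-1],[0,0,0,12.1,-4.6,-21.8,-1],[0,0,0,6.0,-2.3,-10.9,-1]]])

```text
clock: 25.52
eef_pos: [0.6171, 0.0987, 0.4375]
tcp_rot: [0.532, 0.756, 0.221, -0.311]
force: [0.4, 0.0, -2.5]
width: 0.142
grip_force: 55.0
```

Emit:
carry_out(moves=[[[0,-0.0868,0.0154,5.9,-3.2,4.4,-1],[0,-0.0868,0.0154,5.9,-3.2,4.4,-1],[0,-0.0868,0.0154,5.9,-3.2,4.4,-1],[0,-0.0868,0.0154,5.9,-3.2,4.4,-1],[0,-0.0868,0.0154,5.9,-3.2,4.4,-1],[0,-0.0868,0.0154,5.9,-3.2,4.4,-1],[0,-0.0868,0.0154,5.9,-3.2,4.4,-1],[0,-0.0868,0.0154,5.9,-3.2,4.4,-1],[0,-0.0868,0.0154,5.9,-3.2,4.4,-1]]])

```text
clock: 26.27
eef_pos: [0.57, 0.1521, 0.4217]
tcp_rot: [0.625, 0.78, -0.022, -0.015]
force: [-0.2, -0.4, -2.6]
width: 0.143
grip_force: 55.0
```

Emit:
carry_out(moves=[[[0,-0.0868,0.0154,5.9,-3.2,4.4,-1],[0,-0.0868,0.0154,5.9,-3.2,4.4,-1],[0,-0.0868,0.0154,5.9,-3.2,4.4,-1],[0,-0.0868,0.0154,5.9,-3.2,4.4,-1],[0,-0.0868,0.0154,5.9,-3.2,4.4,-1],[0,-0.0868,0.0154,5.9,-3.2,4.4,-1],[0,-0.0868,0.0154,5.9,-3.2,4.4,-1],[0,-0.0868,0.0154,5.9,-3.2,4.4,-1],[0,-0.0868,0.0154,5.9,-3.2,4.4,-1],[0,0,0,0,0,0,-1]]])

```text
clock: 27.1
eef_pos: [0.5327, 0.1839, 0.3663]
tcp_rot: [0.619, 0.685, -0.26, 0.282]
force: [-0.6, 1.3, -2.4]
width: 0.142
grip_force: 55.0
```

Run:
```python
from rim import *
from meas import stats
A=cur(); o=ctrl.get_obs(); print(o["clock"],o["width"]*93,o["force"]); H=np.load("H2.npy"); P=A@H; print(P.round(3))
cv2.imwrite("pics/c9.png",optics.read_camera("scene"))
stats(["cover_cream","cream_bar","cream_rim","cradle_seat"],n=2)
rimfit("cream",P[:3,3],P[:3,2]/np.linalg.norm(P[:3,2]))
S=cov(seat+c*.004+Z*.003,c,-Z)@inv(H); rows(A,S,10)
```

```text
27.1 13.184044296377511 [-0.59826841  1.31686346 -2.41983098]
[[-0.007 -0.995 -0.098  0.55 ]
 [-0.001 -0.098  0.995  0.002]
 [-1.     0.007 -0.     0.241]
 [ 0.     0.     0.     1.   ]]
cover_cream [[551, -1, 240], [553, -1, 242], [538, -241, 90]] med [ 0.5507 -0.0009  0.2403]
cream_bar [[547, 59, 245], [550, 55, 244], [550, 65, 244], [547, 62, 241]] med [0.5485 0.0606 0.2442]
cream_rim [[551, 2, 242], [551, 6, 246]] med [0.5508 0.0042 0.2444]
cradle_seat [[557, -19, 88], [555, -20, 88], [545, -240, 26], [557, -26, 92]] med [ 0.5561 -0.023   0.0881]
cream o [0.5573 0.0152 0.2426] axis [-0.348  0.919  0.185] res px 4.88
10 rows: [-0.0001, 0.0, 0.0009] [8.73, 0.25, 11.96] deg/row 0.05 mm/row 14.8
```

View pics/c9.png

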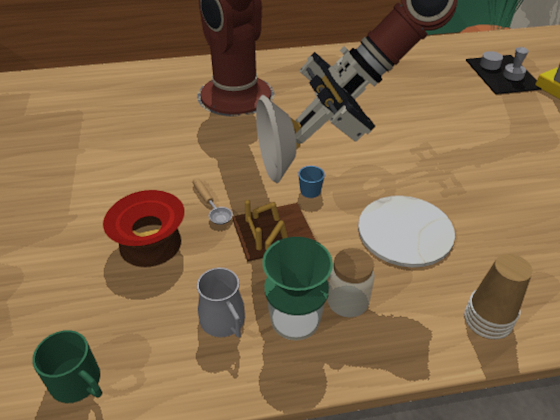

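The cream cover is held on edge at about (277,138), axis level, above the empty cradle at (262,225). The networks agree with the predicted pose within 4 mm. Lowering now.

Emit:
carry_out(moves=[[[0,0,0,4.4,0.1,6.0,-1],[0,0,0,8.7,0.3,12.0,-1],[0,0,0,8.7,0.3,12.0,-1],[0,0,0,8.7,0.3,12.0,-1],[0,0,0,8.7,0.3,12.0,-1],[0,0,0,8.7,0.3,12.0,-1],[0,0,0,8.7,0.3,12.0,-1],[0,0,0,8.7,0.3,12.0,-1],[0,0,0,8.7,0.3,12.0,-1],[0,0,0,4.4,0.1,6.0,-1],[0,0,0,0,0,0,-1]]])

```text
clock: 29.87
eef_pos: [0.5389, 0.1602, 0.2354]
tcp_rot: [0.621, 0.684, -0.259, 0.283]
force: [0.1, 1.0, -2.6]
width: 0.147
grip_force: 55.0
```

Run:
```python
from rim import *
from meas import stats
A=cur(); o=ctrl.get_obs(); print(o["clock"],o["width"]*93,o["force"]); H=np.load("H2.npy"); P=A@H; print(P.round(4)[:,2:].tolist())
stats(["cover_cream","cream_bar","cream_rim","cradle_seat"],n=1)
S=cov(seat+c*.004+Z*.003,c,-Z)@inv(H); rows(A,S,3)
S=cov(seat+c*.001+Z*.001,c,-Z)@inv(H); rows(A,S,3)
```

```text
29.8667 13.62997666019135 [ 0.14926128  0.9780572  -2.64416404]
[[-0.0932, 0.5561], [0.9956, -0.0222], [-0.0013, 0.1107], [0.0, 1.0]]
cover_cream [[557, -25, 106], [554, -24, 112]] med [ 0.5554 -0.0245  0.109 ]
cream_bar [[553, 39, 114], [552, 40, 112]] med [0.5526 0.0396 0.1132]
cream_rim [[555, -15, 115]] med [ 0.5554 -0.0147  0.1151]
cradle_seat [[745, -116, 0], [556, -26, 96]] med [ 0.6503 -0.0709  0.0478]
3 rows: [-0.0007, 0.0004, 0.0011] [3.93, -0.64, 3.35] deg/row 0.08 mm/row 5.2
3 rows: [-0.0007, 0.0004, 0.0011] [3.69, -0.64, 4.53] deg/row 0.08 mm/row 5.9
```

Emit:
carry_out(moves=[[[0,0,0,2.6,-0.3,2.3,-1],[0,0,0,2.6,-0.3,2.3,-1],[0,0,0,2.6,-0.3,2.3,-1],[0,0,0,0,0,0,-1]]])

```text
clock: 31.0
eef_pos: [0.538, 0.1613, 0.2261]
tcp_rot: [0.621, 0.684, -0.258, 0.283]
force: [0.1, -0.0, -2.8]
width: 0.148
grip_force: 55.0
```

Emit:
carry_out(moves=[[[0,0,0,1,0,1,-1],[0,0,0,1,0,1,-1],[0,0,0,0,0,0,-1]]])

```text
clock: 31.25
eef_pos: [0.5385, 0.1611, 0.2241]
tcp_rot: [0.621, 0.683, -0.258, 0.283]
force: [0.6, 0.4, -3.4]
width: 0.145
grip_force: 55.0
```

Emit:
carry_out(moves=[[[0,0,0,0.7,0,0.7,-1],[0,0,0,0.7,0,0.7,-1],[0,0,0,0,0,0,-1]]])

```text
clock: 31.5
eef_pos: [0.5386, 0.1609, 0.2225]
tcp_rot: [0.621, 0.683, -0.258, 0.284]
force: [-0.2, -0.6, -1.3]
width: 0.144
grip_force: 55.0
```

Run:
```python
from rim import *
A=cur(); o=ctrl.get_obs(); print(o["clock"],o["width"]*93,o["force"]); H=np.load("H2.npy"); P=A@H; print(P.round(4)[:,2:].tolist(), (P[:3,3]-seat)@c, seat)
```

```text
31.5 13.385471731529888 [-0.21874841 -0.56192239 -1.33524053]
[[-0.0936, 0.5564], [0.9956, -0.0215], [-0.0013, 0.0977], [0.0, 1.0]] 0.0033246586972241316 [ 0.5547 -0.025   0.092 ]
```

Emit:
carry_out(moves=[[[0,0,0,0.7,0,0.7,-1],[0,0,0,0.4,0,0.4,-1],[0,0,0,0,0,0,-1]]])

```text
clock: 31.75
eef_pos: [0.5388, 0.1607, 0.2211]
tcp_rot: [0.621, 0.683, -0.258, 0.284]
force: [1.1, -1.9, 0.5]
width: 0.147
grip_force: 55.0
```

Emit:
carry_out(moves=[[[0,0,0,0,0,0,-0.6],[0,0,0,0,0,0,-0.45],[0,0,0,0,0,0,-0.35],[0,0,0,0,0,0,-0.35],[0,0,0,0,0,0,-0.35],[0,0,0,0,0,0,-0.35]]])

```text
clock: 32.25
eef_pos: [0.5383, 0.1613, 0.2207]
tcp_rot: [0.622, 0.683, -0.258, 0.283]
force: [0.7, -0.4, 0.4]
width: 0.326
grip_force: 0.0
```

Run:
```python
from rim import *
from meas import stats
A=cur(); o=ctrl.get_obs(); print(o["clock"],o["width"]*93,o["force"])
stats(["cover_cream","cream_bar","cream_rim","cradle_seat"],n=1)
W=A@T(np.eye(3),[0,0,-.12]); q=np.array(o["q"]); q=check(A,W,5,q,"back")
# regrasp pose
G=rim_tool((seat,c),.006,Z); P=G@T(np.eye(3),[0,0,-.08]); V=T(W[:3,:3],W[:3,3]+[0,0,.12]); rows(W,V,4); q=check(W,V,4,q); rows(V,P,24); q=check(V,P,24,q); print(V.round(2)); 
D=np.real(logm(inv(V)@P)); print([ (V@np.real(expm(D*i/24))@[0,0,.186,1])[:3].round(2).tolist() for i in range(0,25,4)])
```

```text
32.25 30.306082649323923 [ 0.66390719 -0.40518662  0.40263327]
cover_cream [[560, -27, 89], [551, -25, 92]] med [ 0.5554 -0.0258  0.0903]
cream_bar [[549, 35, 94], [548, 40, 89]] med [0.5488 0.0372 0.0914]
cream_rim [[556, -23, 96]] med [ 0.5564 -0.0229  0.0957]
cradle_seat [[553, -18, 88], [556, -25, 94]] med [ 0.5544 -0.0212  0.0909]
back margin 0.64 tipz 0.106 [-0.6   0.72 -0.03  1.65  0.7   1.31 -0.91]
4 rows: [0.0, 0.0, 0.0] [-21.22, 0.0, -21.21] deg/row 0.00 mm/row 30.0
 margin 0.47 tipz 0.204 [-0.59  0.59 -0.03  1.53  0.68  1.51 -0.75]
24 rows: [0.0504, 0.0504, 0.0505] [-15.69, 16.03, 4.21] deg/row 5.00 mm/row 22.8
 margin 0.34 tipz 0.216 [ 0.45  0.71 -0.03  1.53 -0.66  1.4  -0.77]
[[-0.07  1.    0.07  0.53]
 [ 0.7   0.09 -0.7   0.25]
 [-0.71  0.   -0.71  0.43]
 [ 0.    0.    0.    1.  ]]
[[0.54, 0.11, 0.29], [0.57, 0.09, 0.3], [0.59, 0.05, 0.3], [0.6, 0.01, 0.29], [0.59, -0.02, 0.27], [0.58, -0.05, 0.24], [0.56, -0.07, 0.22]]
```

The cream cover is at rest at the cradle seat, measured (0.555,-0.026,0.090). I'll retract and go round to its rim.

Emit:
carry_out(moves=[[[0,0,0,0,0,-6,-0.35],[0,0,0,0,0,-14,-0.35],[0,0,0,0,0,-25,-0.35],[0,0,0,0,0,-25,-0.35],[0,0,0,0,0,-25,-0.35],[0,0,0,0,0,-25,-0.3],[0,0,0,-21.2,0,-21.2,0],[0,0,0,-21.2,0,-21.2,0],[0,0,0,-21.2,0,-21.2,0],[0,0,0,-21.2,0,-21.2,0]]])

```text
clock: 33.88
eef_pos: [0.5299, 0.2461, 0.4273]
tcp_rot: [0.621, 0.684, -0.258, 0.283]
force: [1.2, -0.0, -0.5]
width: 0.494
grip_force: 0.0
```

Emit:
carry_out(moves=[[[0.0504,0.0504,0.0505,-15.7,16.0,4.2,0.3],[0.0504,0.0504,0.0505,-15.7,16.0,4.2,0.3],[0.0504,0.0504,0.0505,-15.7,16.0,4.2,0.3],[0.0504,0.0504,0.0505,-15.7,16.0,4.2,0.3],[0.0504,0.0504,0.0505,-15.7,16.0,4.2,0.3],[0.0504,0.0504,0.0505,-15.7,16.0,4.2,0.3],[0.0504,0.0504,0.0505,-15.7,16.0,4.2,0.3],[0.0504,0.0504,0.0505,-15.7,16.0,4.2,0.3],[0.0504,0.0504,0.0505,-15.7,16.0,4.2,0.3],[0.0504,0.0504,0.0505,-15.7,16.0,4.2,0.3],[0.0504,0.0504,0.0505,-15.7,16.0,4.2,0.3],[0.0504,0.0504,0.0505,-15.7,16.0,4.2,0.3]]])

```text
clock: 34.88
eef_pos: [0.6569, 0.0189, 0.4618]
tcp_rot: [0.893, 0.418, -0.158, -0.058]
force: [0.5, -0.1, -0.2]
width: 0.649
grip_force: 0.0
```

Emit:
carry_out(moves=[[[0.0504,0.0504,0.0505,-15.7,16.0,4.2,0.3],[0.0504,0.0504,0.0505,-15.7,16.0,4.2,0.3],[0.0504,0.0504,0.0505,-15.7,16.0,4.2,0.3],[0.0504,0.0504,0.0505,-15.7,16.0,4.2,0.3],[0.0504,0.0504,0.0505,-15.7,16.0,4.2,0.3],[0.0504,0.0504,0.0505,-15.7,16.0,4.2,0.3],[0.0504,0.0504,0.0505,-15.7,16.0,4.2,0.3],[0.0504,0.0504,0.0505,-15.7,16.0,4.2,0.3],[0.0504,0.0504,0.0505,-15.7,16.0,4.2,0.3],[0.0504,0.0504,0.0505,-15.7,16.0,4.2,0.3],[0.0504,0.0504,0.0505,-15.7,16.0,4.2,0.3],[0.0504,0.0504,0.0505,-15.7,16.0,4.2,0.3]]])

```text
clock: 35.88
eef_pos: [0.5698, -0.2007, 0.348]
tcp_rot: [0.923, 0.041, -0.016, -0.383]
force: [0.3, -0.0, -0.9]
width: 0.651
grip_force: 0.0
```

Run:
```python
from rim import *
from meas import stats
A=cur(); o=ctrl.get_obs(); print(o["clock"],o["width"]*93,o["force"],o["q"].round(2))
stats(["cover_cream","cream_bar"],n=2)
G=rim_tool((seat,c),.006,Z); rows(A,G,7)
```

```text
35.8833 60.5295125499829 [ 0.2510247  -0.00311804 -0.94509472] [ 0.45  0.71 -0.02  1.54 -0.66  1.4  -0.76]
cover_cream [[555, -26, 90], [558, -29, 88], [553, -25, 90]] med [ 0.555  -0.0265  0.0898]
cream_bar [[552, 30, 90], [547, 33, 90], [549, 36, 89], [552, 40, 90]] med [0.5504 0.0346 0.0898]
7 rows: [-0.0001, -0.0005, -0.0003] [0.14, -0.02, 11.52] deg/row 0.04 mm/row 11.5
```

Emit:
carry_out(moves=[[[0,0,0,0.1,0,12,0],[0,0,0,0.1,0,12,0],[0,0,0,0.1,0,12,-0.2],[0,0,0,0.1,0,12,-0.2],[0,0,0,0.1,0,12,-0.3],[0,0,0,0.1,0,12,-0.4],[0,0,0,0.1,0,8.5,-0.4],[0,0,0,0,0,0,-0.6],[0,0,0,0,0,0,-0.8],[0,0,0,0,0,0,-1],[0,0,0,0,0,0,-1],[0,0,0,0,0,0,-1]]], grip_force=50)

```text
clock: 37.68
eef_pos: [0.5663, -0.144, 0.2915]
tcp_rot: [0.923, 0.042, -0.016, -0.381]
force: [1.1, -0.5, -2.5]
width: 0.091
grip_force: 49.9
```

Emit:
carry_out(moves=[[[0,0,0,0,0,0,-1],[0,0,0,0,0,0,-1],[0,0,0,0,0,0,-1],[0,0,0,0,0,0,-1]]])

```text
clock: 38.02
eef_pos: [0.5662, -0.1436, 0.2915]
tcp_rot: [0.923, 0.042, -0.017, -0.381]
force: [2.2, -1.0, 0.1]
width: 0.092
grip_force: 49.9
```

Run:
```python
from h import *
A=cur(); o=ctrl.get_obs(); print(o["clock"],o["width"]*93,o["grip_force"],o["force"]); G=rim_tool((seat,c),.006,Z); rows(A,G,1)
np.save("H3.npy",inv(A)@cov(seat,c,Z)); q=np.array(o["q"])
B=T(A[:3,:3],A[:3,3]+[0,0,.15]+c*.008); q=check(A,B,8,q,"lift"); rows(A,B,9)
st=np.array([.5415,-.2435,0]); C=cov(st+Z*(.1094+.07),-Z,-c)@inv(np.load("H3.npy"))
d=C[:3,3]-B[:3,3]; d[2]=0; E=T(B[:3,:3],B[:3,3]+d); rows(B,E,10); q=check(B,E,10,q,"over")
for i in range(1,27):
    M=E@T(Ro.from_rotvec([0,0,-np.pi/26*i]).as_matrix(),[0,0,0]); q,e,m=ik(M,q)
    if i%5==1: print(i,e,m,q.round(2))
```

```text
38.0167 8.599362864251216 49.92075562477112 [ 2.15981219 -1.03269912  0.11925293]
1 rows: [0.002, -0.0024, -0.0] [-0.55, 0.25, 0.26] deg/row 0.18 mm/row 0.7
lift margin 0.52 tipz 0.178 [ 0.37  0.56 -0.04  1.53 -0.68  1.46 -0.93]
9 rows: [-0.0, 0.0, 0.0] [0.03, -12.39, -11.18] deg/row 0.00 mm/row 16.7
10 rows: [-0.0, 0.0, 0.0] [-3.39, 21.59, -21.51] deg/row 0.00 mm/row 30.7
over margin 0.04 tipz 0.310 [ 0.72  0.86  0.03  0.93 -0.56  1.94 -0.78]
1 1.2628055419522732e-07 0.050447377535447036 [ 0.73  0.86  0.    0.93 -0.54  1.93 -0.67]
6 1.2365027327011154e-07 0.07858287761206872 [ 0.79  0.86 -0.15  0.92 -0.46  1.9  -0.13]
11 1.211104792608433e-07 0.10249770182350626 [ 0.84  0.87 -0.3   0.92 -0.37  1.88  0.41]
16 1.1865850939851443e-07 0.12164624549926839 [ 0.9   0.89 -0.46  0.92 -0.28  1.86  0.95]
21 1.1633672877663778e-07 0.1352355623111221 [ 0.95  0.91 -0.62  0.92 -0.19  1.84  1.48]
26 1.1433063005552649e-07 0.14223293659551572 [ 1.    0.95 -0.79  0.91 -0.08  1.84  2.  ]
```

Emit:
carry_out(moves=[[[0,0,0,0,-6,-5.5,-1],[0,0,0,0,-12.4,-11.2,-1],[0,0,0,0,-12.4,-11.2,-1],[0,0,0,0,-12.4,-11.2,-1],[0,0,0,0,-12.4,-11.2,-1],[0,0,0,0,-12.4,-11.2,-1],[0,0,0,0,-12.4,-11.2,-1],[0,0,0,0,-12.4,-11.2,-1],[0,0,0,0,-12.4,-11.2,-1],[0,0,0,0,-6,-5.5,-1]]])

```text
clock: 38.85
eef_pos: [0.5645, -0.1348, 0.4431]
tcp_rot: [0.923, 0.043, -0.018, -0.382]
force: [-0.0, -1.3, -3.1]
width: 0.088
grip_force: 49.9
```

Emit:
carry_out(moves=[[[0,0,0,-1.7,10,-10,-1],[0,0,0,-3.4,21.6,-21.5,-1],[0,0,0,-3.4,21.6,-21.5,-1],[0,0,0,-3.4,21.6,-21.5,-1],[0,0,0,-3.4,21.6,-21.5,-1],[0,0,0,-1.7,10,-10,-1]]])

```text
clock: 39.35
eef_pos: [0.56, -0.2927, 0.4382]
tcp_rot: [0.924, 0.038, -0.019, -0.38]
force: [-0.1, 0.2, -2.7]
width: 0.091
grip_force: 49.9
```

Emit:
carry_out(moves=[[[0,0,-0.06,0,0,0,-1],[0,0,-0.12,0,0,0,-1],[0,0,-0.12,0,0,0,-1],[0,0,-0.12,0,0,0,-1],[0,0,-0.12,0,0,0,-1],[0,0,-0.12,0,0,0,-1],[0,0,-0.12,0,0,0,-1],[0,0,-0.12,0,0,0,-1],[0,0,-0.12,0,0,0,-1],[0,0,-0.12,0,0,0,-1],[0,0,-0.12,0,0,0,-1],[0,0,-0.12,0,0,0,-1]]])

```text
clock: 40.35
eef_pos: [0.5611, -0.2881, 0.4387]
tcp_rot: [0.684, 0.621, 0.229, -0.306]
force: [0.7, 0.4, -2.2]
width: 0.094
grip_force: 50.0
```

Emit:
carry_out(moves=[[[0,0,-0.12,0,0,0,-1],[0,0,-0.12,0,0,0,-1],[0,0,-0.12,0,0,0,-1],[0,0,-0.12,0,0,0,-1],[0,0,-0.12,0,0,0,-1],[0,0,-0.12,0,0,0,-1],[0,0,-0.12,0,0,0,-1],[0,0,-0.12,0,0,0,-1],[0,0,-0.12,0,0,0,-1],[0,0,-0.12,0,0,0,-1],[0,0,-0.12,0,0,0,-1],[0,0,-0.12,0,0,0,-1]]])

```text
clock: 41.35
eef_pos: [0.561, -0.2884, 0.4386]
tcp_rot: [0.104, 0.918, 0.374, -0.079]
force: [0.9, 1.1, -1.9]
width: 0.091
grip_force: 50.0
```

Run:
```python
from rim import *
from meas import stats
A=cur(); o=ctrl.get_obs(); q=np.array(o["q"]); print(o["clock"],o["width"]*93,o["force"],q.round(2)); H=np.load("H3.npy"); P=A@H; print(P.round(3))
stats(["cover_cream","cream_bar"],n=1)
st=np.array([.5415,-.2435,0]); C=cov(st+Z*(.1094+.06),-Z,-c)@inv(H)
rows(A,C,12); q=check(A,C,12,q); D=np.real(logm(inv(A)@C))
for i in range(0,13,3): print((A@np.real(expm(D*i/12))@H)[:3,3].round(3).tolist())
```

```text
41.35 8.435077374355968 [ 0.85459207  1.05317792 -1.90243542] [ 0.92  0.77 -0.74  1.3  -0.24  1.53  1.65]
[[-0.131 -0.966 -0.224  0.561]
 [-0.991  0.134  0.001 -0.091]
 [ 0.029  0.222 -0.975  0.317]
 [ 0.     0.     0.     1.   ]]
cover_cream [[560, -93, 315], [558, -90, 316]] med [ 0.5591 -0.0917  0.3156]
cream_bar [[552, -90, 257], [551, -86, 260]] med [ 0.5516 -0.0884  0.2586]
12 rows: [-0.0003, 0.0001, -0.0266] [-1.79, -17.89, -0.17] deg/row 1.53 mm/row 18.0
 margin 0.39 tipz 0.157 [ 1.02  1.07 -0.74  1.09 -0.02  1.59  2.11]
[0.561, -0.091, 0.317]
[0.55, -0.129, 0.281]
[0.543, -0.167, 0.244]
[0.54, -0.205, 0.207]
[0.541, -0.243, 0.169]
```

Emit:
carry_out(moves=[[[0,0,-0.0266,-1.8,-17.9,-0.2,-1],[0,0,-0.0266,-1.8,-17.9,-0.2,-1],[0,0,-0.0266,-1.8,-17.9,-0.2,-1],[0,0,-0.0266,-1.8,-17.9,-0.2,-1],[0,0,-0.0266,-1.8,-17.9,-0.2,-1],[0,0,-0.0266,-1.8,-17.9,-0.2,-1],[0,0,-0.0266,-1.8,-17.9,-0.2,-1],[0,0,-0.0266,-1.8,-17.9,-0.2,-1],[0,0,-0.0266,-1.8,-17.9,-0.2,-1],[0,0,-0.0266,-1.8,-17.9,-0.2,-1],[0,0,-0.0266,-1.8,-17.9,-0.2,-1],[0,0,-0.0266,-1.8,-17.9,-0.2,-1]]])

```text
clock: 42.75
eef_pos: [0.5601, -0.4417, 0.2903]
tcp_rot: [-0.041, 0.923, 0.382, -0.018]
force: [0.4, -0.1, -2.7]
width: 0.093
grip_force: 50.0
```

Run:
```python
from rim import *
from meas import stats
A=cur(); o=ctrl.get_obs(); print(o["clock"],o["width"]*93,o["force"],o["wrist_torque"]); H=np.load("H3.npy"); P=A@H; print(P.round(4)[:,2:].tolist())
rimfit("cream",P[:3,3],-Z)
stats(["cover_cream","cover_red","red_bar","cream_bar","stand"],n=1)
st=np.array([.5415,-.2435,0]); C=cov(st+Z*(.1094+.006),-Z,-c)@inv(H); rows(A,C,8)
```

```text
42.75 8.635614984283324 [ 0.40870103 -0.1269402  -2.67773554] [-1.21597866 -0.33644188 -0.03694817]
[[0.0005, 0.5431], [-0.0034, -0.2433], [-1.0, 0.1705], [0.0, 1.0]]
cream o [ 0.5437 -0.2432  0.1674] axis [ 0.025  0.019 -1.   ] res px 0.55
cover_cream [[543, -244, 166], [539, -242, 171]] med [ 0.541  -0.2429  0.1685]
cover_red [[541, -245, 84], [539, -241, 89]] med [ 0.5402 -0.2428  0.0864]
red_bar [[545, -241, 34]] med [ 0.545  -0.2409  0.0341]
cream_bar [[539, -239, 112]] med [ 0.5394 -0.2393  0.112 ]
stand [[542, -243, 1]] med [ 0.542  -0.243   0.0014]
8 rows: [-0.0004, 0.0004, -0.0003] [0.08, -4.97, 4.89] deg/row 0.04 mm/row 7.0
```

Emit:
carry_out(moves=[[[0,0,0,0.1,-5.0,4.9,-1],[0,0,0,0.1,-5.0,4.9,-1],[0,0,0,0.1,-5.0,4.9,-1],[0,0,0,0.1,-5.0,4.9,-1],[0,0,0,0.1,-5.0,4.9,-1],[0,0,0,0.1,-5.0,4.9,-1],[0,0,0,0.1,-5.0,4.9,-1],[0,0,0,0.1,-4.0,4.0,-1],[0,0,0,0,0,0,-1]]])

```text
clock: 44.7
eef_pos: [0.5588, -0.4417, 0.2347]
tcp_rot: [-0.041, 0.923, 0.382, -0.019]
force: [-0.5, -1.7, -1.2]
width: 0.091
grip_force: 50.0
```

Emit:
carry_out(moves=[[[0,0,0,0,-0.7,0.7,-1],[0,0,0,0,-0.7,0.7,-1],[0,0,0,0,0,0,-1]]])

```text
clock: 44.95
eef_pos: [0.5592, -0.4416, 0.2347]
tcp_rot: [-0.041, 0.923, 0.382, -0.018]
force: [-0.8, -0.8, -1.3]
width: 0.091
grip_force: 49.9
```

Emit:
carry_out(moves=[[[0,0,0,0,-0.7,0.7,-1],[0,0,0,0,-0.7,0.7,-1],[0,0,0,0,0,0,-1]]])

```text
clock: 45.2
eef_pos: [0.5591, -0.4419, 0.2329]
tcp_rot: [-0.041, 0.923, 0.382, -0.018]
force: [-0.4, -2.6, 1.1]
width: 0.093
grip_force: 49.9
```

Run:
```python
from h import *
A=cur(); o=ctrl.get_obs(); print(o["clock"],o["force"],o["wrist_torque"]); H=np.load("H3.npy"); P=A@H; print(P.round(4)[:,2:].tolist())
```

```text
45.2 [-0.42578059 -2.55388928  1.12577433] [-0.8626808  -0.08351707  0.2266651 ]
[[0.0009, 0.5422], [-0.0029, -0.2435], [-1.0, 0.1132], [0.0, 1.0]]
```

Emit:
carry_out(moves=[[[0,0,0,0,-0.7,-0.7,-1],[0,0,0,0,-0.7,0.7,-1],[0,0,0,0,-0.7,0.7,-1],[0,0,0,0,0,0,-1]]])

```text
clock: 45.53
eef_pos: [0.5593, -0.4426, 0.2308]
tcp_rot: [-0.041, 0.923, 0.382, -0.018]
force: [-1.3, -2.2, 2.8]
width: 0.088
grip_force: 50.1
```

Emit:
carry_out(moves=[[[0,0,0,0,-0.7,0.7,-1],[0,0,0,0,-0.7,0.7,-1],[0,0,0,0,0,0,-1]]])

```text
clock: 45.78
eef_pos: [0.5591, -0.443, 0.2292]
tcp_rot: [-0.041, 0.923, 0.382, -0.017]
force: [-1.3, -5.6, 5.4]
width: 0.092
grip_force: 50.4
```

Run:
```python
from rim import *
A=cur(); o=ctrl.get_obs(); print(o["clock"],o["force"],o["wrist_torque"]); H=np.load("H3.npy"); P=A@H; print(P.round(4)[:,2:].tolist())
rimfit("cream",P[:3,3],-Z)
```

```text
45.7833 [-1.2916124  -5.5959781   5.44459498] [-0.19625526  0.00596595  0.47862647]
[[0.0013, 0.5423], [-0.0024, -0.2445], [-1.0, 0.1095], [0.0, 1.0]]
cream o [ 0.5434 -0.244   0.1127] axis [ 0.039  0.053 -0.998] res px 0.48
```

Emit:
carry_out(moves=[[[0,0,0,0,-0.7,-0.7,-1],[0,0,0,0,-0.7,-0.7,-1],[0,0,0,0,0,0,-1]]])

```text
clock: 46.23
eef_pos: [0.5597, -0.4436, 0.2286]
tcp_rot: [-0.042, 0.923, 0.383, -0.018]
force: [-1.8, -1.4, 4.0]
width: 0.09
grip_force: 50.3
```

Run:
```python
from rim import *
A=cur(); o=ctrl.get_obs(); print(o["clock"],o["force"],o["wrist_torque"]); H=np.load("H3.npy"); P=A@H; print(P.round(4)[:,2:].tolist())
rimfit("cream",P[:3,3],-Z)
from meas import stats
stats(["stand","cover_red","cover_cream"],n=1)
```

```text
46.2333 [-1.80060138 -1.42137988  3.9507335 ] [0.22622132 0.00704649 0.51139476]
[[0.0006, 0.5424], [-0.0001, -0.2449], [-1.0, 0.1095], [0.0, 1.0]]
cream o [ 0.5432 -0.2442  0.112 ] axis [ 0.033  0.102 -0.994] res px 0.76
stand [[540, -239, 2]] med [ 0.5399 -0.2392  0.0017]
cover_red [[540, -243, 87], [539, -241, 88]] med [ 0.5397 -0.2421  0.0873]
cover_cream [[539, -249, 110], [537, -243, 111]] med [ 0.538  -0.246   0.1108]
```

Emit:
carry_out(moves=[[[0,0,0,0,-0.7,0.7,-1],[0,0,0,0,0,0,-1],[0,0,0,0,0,0,-0.6],[0,0,0,0,0,0,-0.5],[0,0,0,0,0,0,-0.4],[0,0,0,0,0,0,-0.4],[0,0,0,0,0,0,-0.4]]])

```text
clock: 47.62
eef_pos: [0.5595, -0.4443, 0.2266]
tcp_rot: [-0.041, 0.923, 0.382, -0.018]
force: [-0.4, -0.1, 0.2]
width: 0.297
grip_force: 0.0
```

Run:
```python
from rim import *
A=cur(); o=ctrl.get_obs(); print(o["clock"],o["width"]*93,o["force"],A[:3,3])
x=rimfit("cream",[.542,-.244,.11],-Z)
from meas import stats
stats(["cover_red","cover_cream"],n=2)
```

```text
47.6167 27.61878480402885 [-0.36667682 -0.09095743  0.18112353] [ 0.55951889 -0.444336    0.22664555]
cream o [ 0.5426 -0.2441  0.1118] axis [ 0.048  0.087 -0.995] res px 0.63
cover_red [[540, -241, 88], [542, -244, 89], [536, -243, 88], [537, -243, 89]] med [ 0.5382 -0.243   0.0885]
cover_cream [[539, -247, 112], [543, -247, 112], [538, -247, 109], [537, -247, 110]] med [ 0.5384 -0.2469  0.1107]
```

Emit:
carry_out(moves=[[[0,0,0,0,0,-4,-0.4],[0,0,0,0,0,-10,-0.4],[0,0,0,0,0,-20,-0.4],[0,0,0,0,0,-30,-0.4],[0,0,0,0,0,-35,-0.7],[0,0,0,0,0,-35,-1],[0,0,0,0,0,-20,-1]]])

```text
clock: 49.2
eef_pos: [0.5683, -0.5551, 0.3394]
tcp_rot: [-0.04, 0.924, 0.379, -0.013]
force: [-0.6, 3.6, -3.7]
width: 0.134
grip_force: 0.0
```

Run:
```python
from rim import *
A=cur(); o=ctrl.get_obs(); print(o["clock"],o["q"].round(2),A.round(3))
for i in range(2): x=rimfit("cream",[.542,-.244,.11],-Z)
s=optics.read_camera("scene"); 
from meas import stats
stats(["cover_red","cover_cream","red_bar","stand"],n=2)
t=optics.read_camera("top")
cv2.imwrite("pics/e10.png",np.hstack([cv2.resize(i,None,fx=3,fy=3,interpolation=2) for i in(s[170:280,85:215],t[195:305,320:450])]))
```

```text
49.2 [ 0.97  1.18 -0.67  0.57 -0.01  1.98  2.17] [[-0.996 -0.063 -0.055  0.568]
 [-0.084  0.709  0.7   -0.555]
 [-0.005  0.702 -0.712  0.339]
 [ 0.     0.     0.     1.   ]]
cream o [ 0.7044 -0.191   0.2557] axis [ 0.198 -0.171 -0.965] res px 5.92
cream o [ 0.5431 -0.2446  0.1122] axis [ 0.022  0.045 -0.999] res px 0.49
cover_red [[542, -243, 88], [539, -245, 84], [538, -240, 88], [536, -242, 88]] med [ 0.5381 -0.2426  0.0879]
cover_cream [[537, -245, 111], [542, -246, 111], [538, -245, 113], [538, -244, 111]] med [ 0.5381 -0.2449  0.1114]
red_bar [[544, -242, 30], [542, -242, 111], [546, -242, 25], [546, -237, 25]] med [ 0.545  -0.2418  0.0272]
stand [[544, -240, 2], [541, -243, 4]] med [ 0.5426 -0.2417  0.0033]
```

View pics/e10.png

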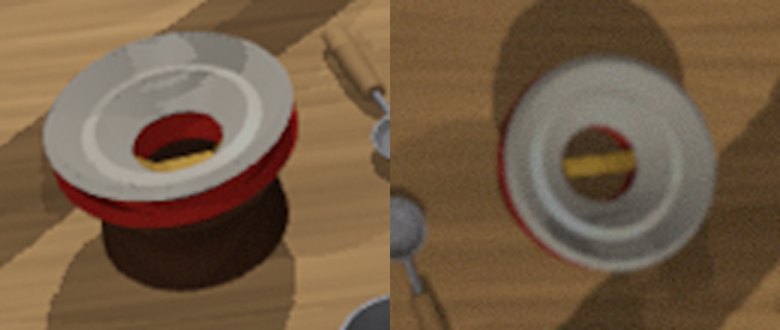

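Final view: the cream cover is nested mouth up inside the red one. The rim is at (170,115) on the left and (610,165) on the right, with an even red band below it. Measured rim heights are about 111 and 88 mm, tilt about 0.03 to 0.07 rad, and centring within about 3 mm, all inside the limits. The hand is clear, so I'm handing in.

```bash
python3 -c "
from station import ctrl
print(ctrl.sign_off())"
```

```text
the job is handed in; nothing more can be done
None
```

The job is handed in with both covers mouth up in the stand, cream nested in red and let go; by my measurements both are inside the limits (rims about 2 mm high, centred within about 3 mm, tilt 0.03–0.07 rad against 0.09), but the hand-in returned no verdict.

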